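Load a row of LED drivers from the feed rails into the ageing rack

ROBOT

A 6-joint arm with a two-finger parallel gripper is mounted at the origin on a cart in front of the work surface, level with it; the furniture and walls round the work are solid. World frame = base frame: x ahead of the robot, y to its left, z up, the work surface at z = 0. Lengths are in mm, angles in rad, forces in N, time in s.
With the tool pointing down it reaches from about 350 to 775 mm from the base axis. Payload 7.3 kg.
Tool frame: the origin (TCP) lies between the finger pads; the fingertips stand bot.tips_ahead ahead of it and the grasp point (between the pads) lies 6 mm ahead of it (bot.tips_ahead is the distance from the TCP to the fingertips, in mm); z points along the fingers, y is the line along which they close (so a half turn about z gives the same grasp; the last joint's range is limited). The gripper opens to 92 mm and grips with 3 to 60 N. Pads are 19 mm wide; open, the fingers measure 130 mm over their backs; the gripper's body (75 mm by 190 mm) begins 47 mm behind the grasp point.
Start: joints at [-1.321, 0.342, 1.524, -0, 1.275, -0.146], TCP at [202.435, -484.42, 251.741] pointing down, gripper open.
Joint ranges: [-2.53, 2.53], [-0.77, 2.02], [0.04, 2.7], [-1, 4.14], [0.28, 2.66], [-3.11, 3.11]. Speed limits (rad/s): [2.57, 2.57, 3.14, 3.14, 3.14, 3.14].

INTERFACE

Orientations are given as [roll, pitch, yaw] about the fixed x, y, z axes, in that order (R = Rz(yaw) Ry(pitch) Rx(roll)).
In Python, from plant import bot gives the robot as it stands. The module is installed in compiled form; this text tells all that it offers.
- The arm moves only by the tool step_arm, never from a script. Its argument "targets" is one flat list of numbers, 7 for each row, row after row: the opening, from 0 (shut) to 1 (fully open), then the shift along the tool's x, y, z each as a share of 100 mm, from -1 to 1, then the turn, a rotation vector about the tool's x, y, z each as a share of pi/4 rad, from -1 to 1. A call has 1 to 20 rows; each row is the pose to reach, as a shift and turn from the pose commanded when the call began, along the tool's axes at that moment; what a row does not reach only later rows make up. A row lasts 1/8 s, in which the tool goes at most 62.5 mm and 10.7 degrees, less where a joint would pass 70% of its speed; a pose out of reach is approached as far as the arm can. A call with a number of a shift or a turn outside -1 to 1 is refused whole. A call with a gripper value outside its range is refused whole. The fingers move at their own pace and stop on an object; the grip force is fixed at half the most. Time passes only in rows, so rows that repeat a pose let the fingers close. It gives the time, the measured TCP pose, the force, the opening and the grip force at its end, in the units of the state.
- bot.get_obs(): the state, without advancing time (a new reading comes with each control period).
- bot.capture(name): name is "side" or "top" or "wrist"; returns (picture, depth): 420x560x3 uint8, blue, green, red; 420x560 float32, mm along the optical axis (not along the pixel's ray), 0 where there is no reading.
- bot.camera_info(name): a dict with "fx", "fy", "cx", "cy" (pixels), "camera_from_world" (4x4, takes a point from world to camera coordinates); the wrist camera has in their place "hand_eye" (4x4, takes a point from camera to tool coordinates, whose origin is the TCP and whose axes are the flange's). Camera axes: x right, y down, z forward; pixel columns grow to the right and rows downward; lengths in mm; the calibration is good to about 2 mm. A picture is of the moment at which its call begins: read the wrist's pose just before it. camera_info takes no time and is no camera call.
- bot.close_job(): hands the job in; it is judged then, once.
The state is a dict: "time": time; "joint_positions": joint angles; "dq": joint speeds; "tau": joint torques, N m; "tool_pos": TCP position; "tcp_rot": TCP orientation; "contact_force": force on the tool from outside, world axes, zero at the start; "moment": the same for the moment, N m; "grip_width": finger opening in mm; "finger_force": force on a finger pad.
Only numpy, scipy, OpenCV 4.12 (cv2) and the standard library are available. Lean on these libraries where they do the work, as an engineer would, in place of code of your own. Each camera call takes 0.05 s, during which the arm holds its last target. There are 200 camera calls.

TASK

Four LED drivers of different lengths lie in a row across the feed rails. Move each one into the bay of its own length in the ageing rack, lying flat on the bay floor between the guide pins and end stops, with its dark grey terminal end towards the brass contacts. Leave the multimeter and the squeeze bottle where they are.

Things in the scene. Friction and masses are not known exactly. Their poses are not given: they have to be found in the camera images.
- driver_54_centre (a point): Loose LED driver, shortest of 4, lying flat: white case 54 x 30 x 22 mm (x, y, z), dark grey terminals at the +x end, flat screw lug (9 x 9 x 3 mm, extra) at the foot of the -x end. Point: centre of the case. Starts across two feed rails, underside 36 mm above the bench, 30 mm free beside it; rails about 15-23 mm either side of its middle, open between. Grip across the width, mid-length.
- bay_54_contact (a point): Fixed bay, shortest of four, on the ageing rack. Point: on the floor (36 mm above bench), mid-width, at the inner face of the stop with brass contacts; +x points outward there. Takes driver_54 from above, same yaw: its centre at x=-30.5, y=0, z=11 mm. Play 3.5 mm at each end (flared stops), 4 mm to pins each side (18 mm high, coned); middle 30 mm of the sides is open.
- driver_72_centre (a point): Loose LED driver, second shortest of 4, lying flat: white case 72 x 33 x 23 mm (x, y, z), dark grey terminals at the +x end, flat screw lug (9 x 9 x 3 mm, extra) at the foot of the -x end. Point: centre of the case. Starts across two feed rails, underside 36 mm above the bench, 30 mm free beside it; rails about 15-23 mm either side of its middle, open between. Grip across the width, mid-length.
- bay_72_contact (a point): Fixed bay, second shortest of four, on the ageing rack. Point: on the floor (36 mm above bench), mid-width, at the inner face of the stop with brass contacts; +x points outward there. Takes driver_72 from above, same yaw: its centre at x=-39.5, y=0, z=11.5 mm. Play 3.5 mm at each end (flared stops), 4 mm to pins each side (18 mm high, coned); middle 48 mm of the sides is open.
- driver_90_centre (a point): Loose LED driver, second longest of 4, lying flat: white case 90 x 36 x 25 mm (x, y, z), dark grey terminals at the +x end, flat screw lug (9 x 9 x 3 mm, extra) at the foot of the -x end. Point: centre of the case. Starts across two feed rails, underside 36 mm above the bench, 30 mm free beside it; rails about 15-23 mm either side of its middle, open between. Grip across the width, mid-length.
- bay_90_contact (a point): Fixed bay, second longest of four, on the ageing rack. Point: on the floor (36 mm above bench), mid-width, at the inner face of the stop with brass contacts; +x points outward there. Takes driver_90 from above, same yaw: its centre at x=-48.5, y=0, z=12.5 mm. Play 3.5 mm at each end (flared stops), 4 mm to pins each side (18 mm high, coned); middle 66 mm of the sides is open.
- driver_108_centre (a point): Loose LED driver, longest of 4, lying flat: white case 108 x 39 x 26 mm (x, y, z), dark grey terminals at the +x end, flat screw lug (9 x 9 x 3 mm, extra) at the foot of the -x end. Point: centre of the case. Starts across two feed rails, underside 36 mm above the bench, 30 mm free beside it; rails about 15-23 mm either side of its middle, open between. Grip across the width, mid-length.
- bay_108_contact (a point): Fixed bay, longest of four, on the ageing rack. Point: on the floor (36 mm above bench), mid-width, at the inner face of the stop with brass contacts; +x points outward there. Takes driver_108 from above, same yaw: its centre at x=-57.5, y=0, z=13 mm. Play 3.5 mm at each end (flared stops), 4 mm to pins each side (18 mm high, coned); middle 84 mm of the sides is open.
- multimeter: Yellow and black hand multimeter lying on its back, 128 x 66 x 40 mm, origin under its centre, x along its length. A bystander: leave it alone.
- flux_bottle: Squeeze bottle with a blue needle cap, 52 mm across, 140 mm tall, standing; origin at the centre of its underside. A bystander: leave it alone.
Not all that is in view belongs to the job. What is shaped like the part that bears driver_72_centre but green or red is not meant.

How it is judged:
By the outcome, as a careful person would: the job done as asked, in the order asked, and still so for the second after the job is handed in, with the robot touching nothing.
It also fails if it takes over 102 s, if anything falls off the work surface, if the arm or the gripper's body presses on something with over 40 N, if the wrist force passes 120 N, or if a joint passes its speed limit or range.

## Working session

There is one attempt and no reset: what is moved stays moved. The work goes in short steps, Python scripts to look and compute and a tool call to move; the robot and the scene stay as the last step left them, time stands still between calls to the robot, and variables do not carry over. Pictures are saved under pics/ and viewed, at most 18 in all, crops included, and the job is handed in when it is done.

Besides the shell and the picture viewer there is one more tool, called after ">>>" by a JSON object that holds its "op" and its "data". step_arm: Moves the arm, as the interface text tells. Shift numbers are shares of 100 mm and turn numbers shares of pi/4 rad, none past 1 either way. Its arguments: {"type":"object","properties":{"targets":{"type":"array"}},"required":["targets"]}

```bash
mkdir -p pics; python3 - <<'E'
from plant import bot
import cv2,numpy as np
print(bot.get_obs(), bot.tips_ahead)
for n in("top","side"):
    p,d=bot.capture(n); cv2.imwrite(f"pics/{n}0.png",p); np.save(f"pics/{n}0.npy",d)
    print(n,bot.camera_info(n))
print(bot.camera_info("wrist"))
E
```

```text
{'time': 0.0, 'joint_positions': array([-1.32100466e+00,  3.42698176e-01,  1.52500922e+00,  1.40421620e-05,
        1.27539698e+00, -1.46000702e-01]), 'dq': array([-0.00084833,  0.00024908,  0.00153786,  0.00075574,  0.00047913,
       -0.00251902]), 'tau': array([-1.48338622e-03, -4.31247175e+01, -2.44224304e+01,  7.15863495e-02,
        5.58611273e-02, -1.08374181e-04]), 'tool_pos': array([ 202.34074142, -484.04502818,  251.06039753]), 'tcp_rot': array([-3.14009897e+00, -2.33213956e-04,  3.95788095e-01]), 'contact_force': array([-0.01963988, -0.60105075,  0.44589757]), 'moment': array([ 0.01660474,  0.04039422, -0.03234974]), 'finger_force': 0.0, 'grip_width': 91.43619715995132} 25.0
top {'fx': 529.4461699514799, 'fy': 529.4461699514799, 'cx': 284.1670603361521, 'cy': 208.46002264670435, 'camera_from_world': array([[ 2.04364162e-02, -9.99790599e-01,  1.05415438e-03,
        -2.27940074e+01],
       [-9.79414931e-01, -2.02316851e-02, -2.00840912e-01,
         5.39771505e+02],
       [ 2.00820183e-01,  3.07201393e-03, -9.79623304e-01,
         1.44970653e+03],
       [ 0.00000000e+00
[... 289 characters left out ...]
95237997e-01,  5.86695281e-01, -7.54071066e-01,
         2.13531409e+02],
       [ 3.40251767e-01, -6.72943387e-01, -6.56792154e-01,
         1.37827944e+03],
       [ 0.00000000e+00,  0.00000000e+00,  0.00000000e+00,
         1.00000000e+00]])}
{'fx': 333.9661699522478, 'fy': 333.9661699522478, 'cx': 280.0574944576226, 'cy': 209.9454639208168, 'hand_eye': array([[ 6.07232178e-04, -9.59549341e-01, -2.81539860e-01,
         7.63434156e+01],
       [ 9.99999812e-01,  6.07795052e-04,  8.53261825e-05,
        -3.63383108e-01],
       [ 8.92438518e-05, -2.81539859e-01,  9.59549530e-01,
        -1.33660351e+02],
       [ 0.00000000e+00,  0.00000000e+00,  0.00000000e+00,
         1.00000000e+00]])}
```

View pics/top0.png

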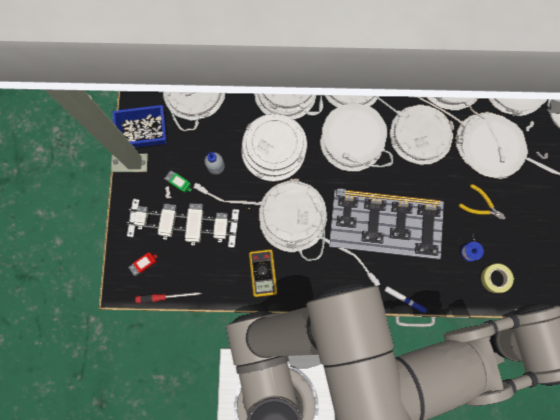

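View pics/side0.png

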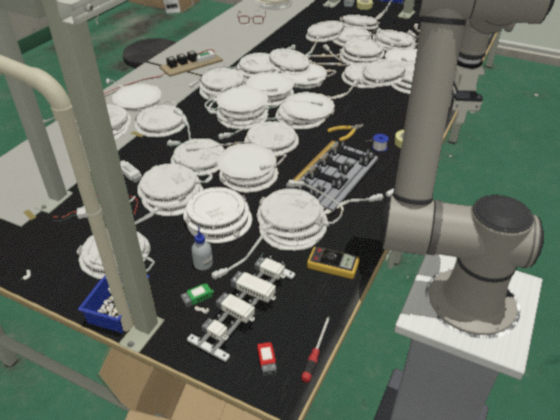

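The top view shows the four drivers at about (138–220, 215–228) px and the rack at (330–445, 190–258), contacts at its upper (+x) edge. The stack of lamps at (293, 215) lies between them. I enlarge both.

```bash
cat > h.py <<'E'
import numpy as np,cv2
from plant import bot
from scipy.spatial.transform import Rotation as Ro
def cam(n,o=None):
    i=bot.camera_info(n); K=np.array([[i['fx'],0,i['cx']],[0,i['fy'],i['cy']],[0,0,1.]])
    if n=='wrist':
        T=np.eye(4);T[:3,:3]=Ro.from_euler('xyz',o['tcp_rot']).as_matrix();T[:3,3]=o['tool_pos']
        W=T@i['hand_eye']
    else: W=np.linalg.inv(i['camera_from_world'])
    return K,W
def ray(c,uv):
    K,W=c; uv=np.atleast_2d(uv).astype(float)
    d=np.c_[uv,np.ones(len(uv))]@np.linalg.inv(K).T@W[:3,:3].T
    return W[:3,3],d
def plane(c,uv,z):
    o,d=ray(c,uv); return o+d*((z-o[2])/d[:,2])[:,None]
def cloud(c,dep):
    v,u=np.mgrid[:420,:560]; o,d=ray(c,np.c_[u.ravel(),v.ravel()])
    return (o+d*dep.reshape(-1,1)).reshape(420,560,3)
E
python3 - <<'E'
from h import *
a=cv2.imread('pics/top0.png');s=cv2.imread('pics/side0.png')
A=cv2.resize(a[190:260,115:250],None,fx=5.9,fy=5.9,interpolation=3)[:,:398*2]
B=cv2.resize(a[180:265,325:450],None,fx=6,fy=6,interpolation=3)
cv2.imwrite('pics/cA.png',A[:600,:800]);cv2.imwrite('pics/cB.png',B)
P=cloud(cam('top'),np.load('pics/top0.npy'))
Q=cloud(cam('side'),np.load('pics/side0.npy'))
for uv in [(138,217),(167,220),(194,222),(220,227),(333,240),(345,240),(293,215),(263,265),(214,163)]: print(uv,P[uv[1],uv[0]].round(0))
for uv in [(216,329),(236,307),(255,285),(271,269)]: print(uv,Q[uv[1],uv[0]].round(0))
E
```

```text
(138, 217) [507. 402.  54.]
(167, 220) [498. 317.  65.]
(194, 222) [494. 241.  63.]
(220, 227) [483. 168.  58.]
(333, 240) [ 456. -153.   29.]
(345, 240) [ 457. -187.   29.]
(293, 215) [517. -37.  77.]
(263, 265) [380.  45.  37.]
(214, 163) [663. 191.  78.]
(216, 329) [504. 403.  57.]
(236, 307) [493. 331.  63.]
(255, 285) [486. 251.  64.]
(271, 269) [477. 184.  62.]
```

View pics/cA.png

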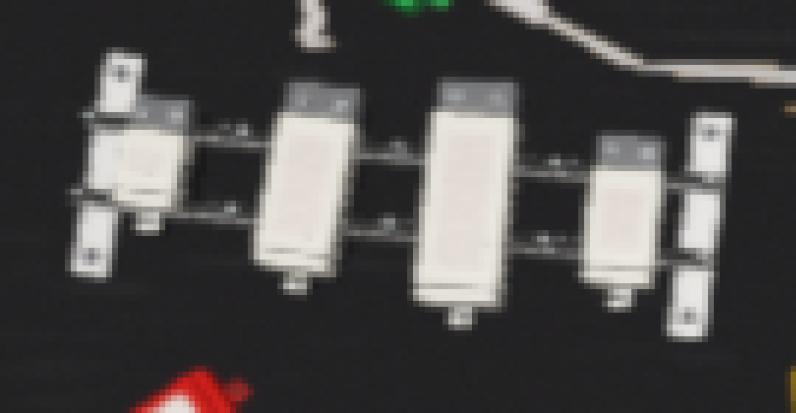

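View pics/cB.png

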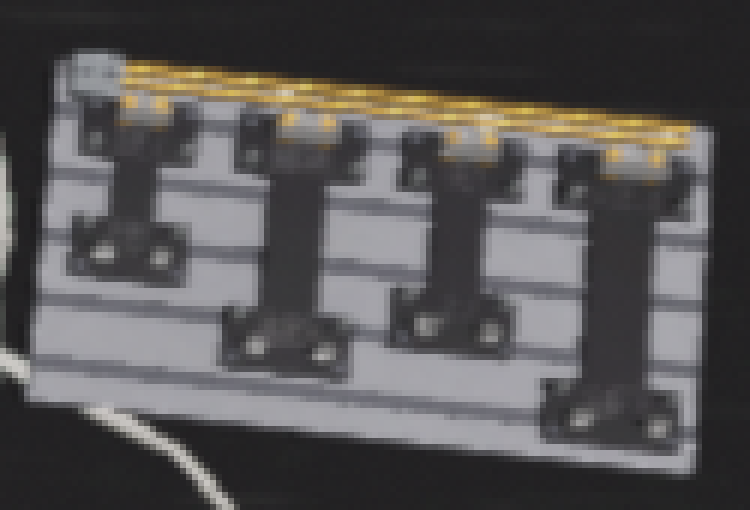

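Drivers from left to right are 54, 90, 108, 72; the bays from left to right are 54, 90, 72, 108. All contacts are at the +x side and the yaws look alike at about -0.1. I go to the rack first for wrist views.

>>> {"op": "step_arm", "data": {"targets": [1,0.5,0,0,0,0,0.2,1,1,0,0,0,0,0.4,1,1,0,0,0,0,0.64,1,1,0,0,0,0,0.64]}}

```text
time: 0.6
tool_pos: [295.0, -445.4, 251.3]
tcp_rot: [-3.141, 0.001, -0.104]
contact_force: [0.2, -0.3, -0.7]
grip_width: 91.6
finger_force: 0.0
```

>>> {"op": "step_arm", "data": {"targets": [1,0.42,-0.41,0.1,0,0,0,1,0.85,-0.82,0.15,0,0,0,1,0.85,-0.82,0.15,0,0,0]}}

```text
time: 0.98
tool_pos: [389.7, -371.2, 236.1]
tcp_rot: [-3.14, 0.0, -0.099]
contact_force: [0.0, 0.0, 0.1]
grip_width: 91.9
finger_force: 0.0
```

>>> {"op": "step_arm", "data": {"targets": [1,0.42,-0.41,0.1,0,0,0,1,0.85,-0.82,0.15,0,0,0,1,0.85,-0.82,0.15,0,0,0,1,0.85,-0.82,0.15,0,0,0]}}

```text
time: 1.48
tool_pos: [480.2, -302.1, 221.6]
tcp_rot: [3.141, 0.001, -0.106]
contact_force: [-0.8, 0.5, -0.2]
grip_width: 92.0
finger_force: 0.0
```

```bash
cat >> h.py <<'E'
def snap(tag):
    import pickle
    o=bot.get_obs(); p,d=bot.capture('wrist'); cv2.imwrite(f'pics/{tag}.png',p)
    pickle.dump((o,cam('wrist',o),p,d),open(f'pics/{tag}.pkl','wb'))
    print(o['time'],o['tool_pos'].round(1),o['tcp_rot'].round(3),o['joint_positions'].round(2)); return o,p,d
def load(tag):
    import pickle; return pickle.load(open(f'pics/{tag}.pkl','rb'))
E
python3 -c "
from h import *
snap('r1')"
```

```text
1.475 [ 480.2 -302.1  221.6] [ 3.141e+00  1.000e-03 -1.060e-01] [-0.7   0.44  1.45 -0.    1.25  0.98]
```

View pics/r1.png

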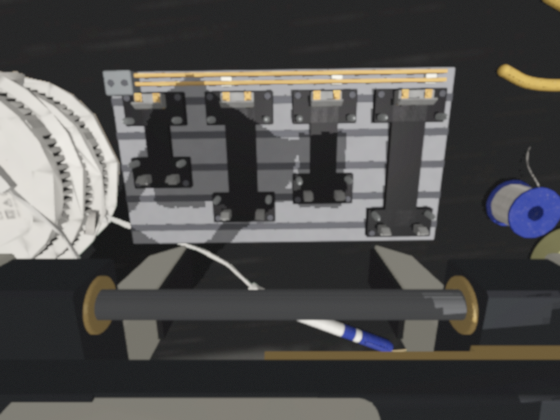

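The rack spans x 105–455, y 68–243 px; bays 54, 90, 72, 108 are centred at columns ~158, 241, 324, 405, with no decoy in them. I take a second view 60 mm away and enlarge.

>>> {"op": "step_arm", "data": {"targets": [1,-0.3,0,-0.3,0,0,0,1,-0.6,0,-0.3,0,0,0,1,-0.6,0,-0.3,0,0,0,1,-0.6,0,-0.3,0,0,0]}}

```text
time: 2.02
tool_pos: [421.2, -295.6, 252.0]
tcp_rot: [3.141, -0.001, -0.109]
contact_force: [-0.1, -0.4, -0.5]
grip_width: 92.0
finger_force: 0.0
```

```bash
python3 - <<'E'
from h import *
snap('r2')
o,c,p,d=load('r1')
P=cloud(c,d)
for name,u in(('54',158),('90',241),('72',324),('108',404)):
    print(name,[(v,int(P[v,u,0]),int(P[v,u,2])) for v in range(80,240,6)])
cv2.imwrite('pics/r1c.png',cv2.resize(p[60:250,100:460],None,fx=2.2,fy=2.2,interpolation=3))
q=load('r2')[2]; cv2.imwrite('pics/r2c.png',q)
E
```

```text
2.025 [ 421.2 -295.6  252. ] [ 3.141e+00 -1.000e-03 -1.090e-01] [-0.76  0.32  1.55 -0.    1.27  0.92]
54 [(80, 595, 29), (86, 590, 29), (92, 584, 37), (98, 578, 50), (104, 573, 54), (110, 569, 36), (116, 564, 37), (122, 558, 35), (128, 553, 36), (134, 548, 36), (140, 556, 355), (146, 537, 36), (152, 531, 36), (158, 526, 36), (164, 520, 37), (170, 514, 36), (176, 508, 34), (182, 503, 36), (188, 495, 27), (194, 489, 27), (200, 483, 28), (206, 477, 28), (212, 471, 28), (218, 464, 28), (224, 458, 28), (230, 452, 29), (236, 445, 29)]
90 [(80, 586, 41), (86, 582, 28), (92, 575, 48), (98, 570, 49), (104, 565, 51), (110, 561, 36), (116, 556, 36), (122, 550, 36), (128, 545, 36), (134, 540, 37), (140, 534, 37), (146, 529, 36), (152, 523, 36), (158, 517, 36), (164, 512, 36), (170, 506, 36), (176, 500, 36), (182, 494, 36), (188, 489, 36), (194, 483, 38), (200, 477, 38), (206, 471, 37), (212, 464, 36), (218, 458, 36), (224, 449, 28), (230, 442, 28), (236, 436, 28)]
72 [(80, 578, 40), (86, 574, 28), (92, 568, 48), (98, 563, 47), (104, 558, 50), (110, 553, 35), (116, 548, 36), (122, 542, 35), (128, 537, 34), (134, 531, 36), (140, 526, 38), (146, 520, 36), (152, 515, 35), (158, 509, 35), (164, 503, 36), (170, 498, 38), (176, 492, 36), (182, 486, 36), (188, 480, 35), (194, 474, 36), (200, 468, 38), (206, 459, 28), (212, 453, 26), (218, 447, 28), (224, 440, 29), (230, 433, 27), (236, 427, 28)]
108 [(80, 571, 42), (86, 566, 28), (92, 561, 50), (98, 556, 54), (104, 551, 48), (110, 545, 37), (116, 540, 35), (122, 534, 36), (128, 529, 36), (134, 523, 34), (140, 518, 35), (146, 513, 37), (152, 507, 37), (158, 501, 35), (164, 496, 37), (170, 490, 36), (176, 484, 36), (182, 478, 36), (188, 472, 36), (194, 465, 35), (200, 460, 36), (206, 453, 35), (212, 448, 37), (218, 441, 36), (224, 435, 38), (230, 428, 36), (236, 418, 28)]
```

View pics/r1c.png

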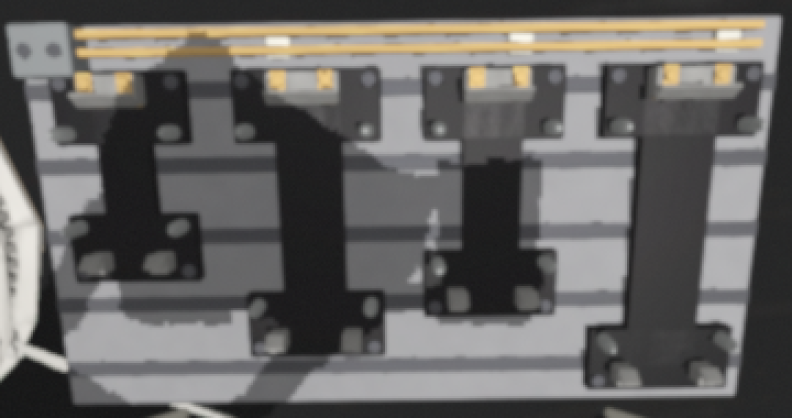

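The crop shows each bay as a dark floor strip (bay 54 strip at crop columns 103–157, 90 at 277–345, 72 at 462–522, 108 at 630–712), with a light lip under the brass contacts and two grey pegs at the far end. Depth gives the floor at z = 36. Now sub-pixel edges.

```bash
cat > bays.py <<'E'
from h import *
import sys
def cross(pr,i0,step):   # first half-level crossing going from i0 (dark) outward
    base=np.median(pr[i0-2:i0+3]); 
    seg=pr[i0:i0+step*32:step]; hi=seg[:32].max(); t=(base+hi)/2
    k=np.argmax(seg>t); return i0+step*(k-1+(t-seg[k-1])/(seg[k]-seg[k-1]))
def run(tag,bays):
    o,c,p,d=load(tag); g=cv2.GaussianBlur(cv2.cvtColor(p,6),(3,3),0).astype(float)
    for n,(u,v0,v1) in bays.items():
        L=[];R=[]
        for v in range(v0,v1,2):
            L.append((cross(g[v],u,-1),v)); R.append((cross(g[v],u,1),v))
        L=plane(c,L,36);R=plane(c,R,36)
        M=(L+R)/2; k,b=np.polyfit(M[:,0],M[:,1],1); yaw=np.arctan(k); res=np.std(M[:,1]-k*M[:,0]-b)
        w=np.median(L[:,1]-R[:,1])
        print(n,'yaw %.3f'%yaw,'width %.1f'%w,'res %.2f'%res,'mid',M.mean(0).round(1))
if __name__=='__main__':
    run('r1',{'54':(158,127,153),'90':(241,127,188),'72':(323,127,168),'108':(405,127,200)})
    o,c,p,d=load('r1'); g=cv2.cvtColor(p,6)
    for n,cols,(a,b) in (('54',range(135,163),(165,192)),('90',range(222,252),(198,225)),('72',range(314,338),(180,208)),('108',range(380,424),(216,242))):
        m=g[:,cols.start:cols.stop]
        print(n,'top',[int(x) for x in m[96:116].mean(1)],'bot',a,[int(x) for x in np.percentile(m[a:b],80,axis=1)])
E
python3 bays.py
```

```text
54 yaw -0.124 width 24.0 res 0.20 mid [ 543.6 -193.4   36. ]
90 yaw -0.116 width 28.0 res 0.91 mid [ 518.5 -268.9   36. ]
72 yaw -0.090 width 27.8 res 1.00 mid [ 519.8 -347.1   36. ]
108 yaw -0.090 width 33.9 res 0.18 mid [ 496.5 -421.5   36. ]
54 top [170, 168, 165, 162, 155, 147, 140, 128, 117, 112, 111, 107, 91, 65, 48, 44, 43, 42, 41, 41] bot 165 [36, 30, 29, 29, 29, 28, 29, 28, 34, 55, 77, 85, 93, 95, 97, 98, 99, 101, 101, 89, 65, 50, 77, 134, 162, 168, 169]
90 top [187, 186, 183, 175, 165, 156, 141, 126, 120, 117, 111, 92, 69, 58, 54, 51, 50, 47, 45, 42] bot 198 [29, 29, 29, 29, 29, 29, 30, 30, 30, 31, 40, 55, 71, 86, 106, 116, 119, 119, 119, 122, 128, 116, 82, 68, 80, 81, 71]
72 top [185, 181, 175, 167, 155, 140, 130, 128, 127, 120, 107, 97, 95, 94, 93, 92, 93, 93, 94, 95] bot 180 [30, 29, 29, 29, 29, 30, 28, 28, 29, 30, 31, 34, 35, 37, 38, 39, 40, 41, 40, 34, 31, 29, 40, 68, 92, 104, 119, 151]
108 top [134, 129, 121, 113, 105, 102, 102, 101, 95, 84, 77, 76, 76, 77, 77, 77, 77, 78, 80, 83] bot 216 [64, 64, 63, 63, 62, 62, 61, 62, 64, 78, 88, 103, 118, 124, 123, 124, 129, 136, 142, 130, 133, 166, 173, 160, 123, 69]
```

View pics/r2c.png

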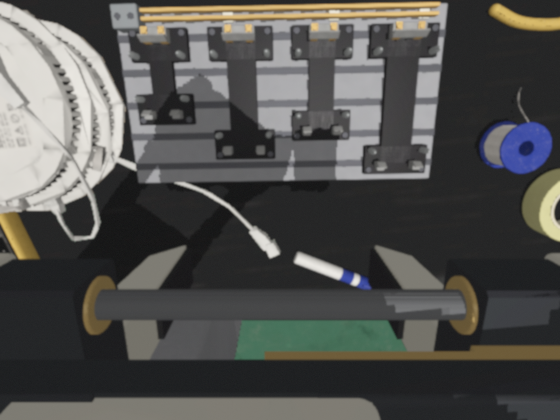

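View r2 shows the same strips at columns 162, 242, 322, 400, rows 60–150. I compute the stop points from both views and check them against the known bay lengths.

```bash
python3 - <<'E'
from h import *
from bays import run
o,c,p,d=load('r1')
st=plane(c,[(154,108.5),(241,107.3),(325,105.8),(409,105.2)],36)
pg=plane(c,[(160,174),(241,209.3),(323,191),(400,225)],36)
print(st.round(1),'\n',pg.round(1)); 
a=np.polyfit(st[:,1],st[:,0],1);print('line yaw',-np.arctan(a[0]),st[:,0]-np.polyval(a,st[:,1]))
y=-0.107; ax=np.array([np.cos(y),np.sin(y)])
print('len',((st-pg)[:,:2]@ax).round(1),'want 61 97 79 115')
run('r2',{'54':(162,64,92),'90':(242,64,125),'72':(322,64,105),'108':(400,64,138)})
for t in('r1','r2'):
    o,c,p,d=load(t);Z=cloud(c,d)[...,2]; print([round(float(np.median(Z[v-4:v+5,u-3:u+4])),1) for u,v in ([(158,140),(241,160),(323,150),(405,165)] if t=='r1' else [(162,78),(242,95),(322,85),(400,100)])])
E
```

```text
[[ 570.9 -195.3   36. ]
 [ 563.6 -274.6   36. ]
 [ 556.9 -351.    36. ]
 [ 549.4 -427.3   36. ]] 
 [[ 510.8 -188.3   36. ]
 [ 467.4 -261.2   36. ]
 [ 477.5 -343.7   36. ]
 [ 434.2 -418.6   36. ]]
line yaw -0.09223779646674866 [-0.06734101 -0.04007675  0.28512728 -0.17770952]
len [ 60.5  97.1  79.7 115.4] want 61 97 79 115
54 yaw -0.088 width 23.8 res 0.10 mid [ 542. -193.   36.]
 ** On entry to DLASCL parameter number  4 had an illegal value
 ** On entry to DLASCL parameter number  4 had an illegal value
 ** On entry to DLASCL parameter number  4 had an illegal value
 ** On entry to DLASCL parameter number  4 had an illegal value
 ** On entry to DLASCL parameter number  5 had an illegal value
 ** On entry to DLASCL parameter number  4 had an illegal valuebays.py:6: RuntimeWarning: invalid value encountered in scalar divide
  k=np.argmax(seg>t); return i0+step*(k-1+(t-seg[k-1])/(seg[k]-seg[k-1]))
Traceback (most recent call last):
  File "bays.py", line 14, in run
    M=(L+R)/2; k,b=np.polyfit(M[:,0],M[:,1],1); yaw=np.arctan(k); res=np.std(M[:,1]-k*M[:,0]-b)
                   ~~~~~~~~~~^^^^^^^^^^^^^^^^^
numpy.linalg.LinAlgError: SVD did not converge in Linear Least Squares
```

```bash
python3 - <<'E'
from h import *
P=cloud(cam('top'),np.load('pics/top0.npy')); X,Y,Z=P[...,0],P[...,1],P[...,2]
m=(X>380)&(X<680)&(Y>-150)&(Y<130)&(Z<400); print('lamps',[round(float(Z[m&(X>a)&(X<a+50)].max())) for a in range(380,680,50)])
m=(Z>150)&(Z<1300)&(X>300); 
for y in range(-600,600,150):
    k=m&(Y>y)&(Y<y+150); print(y,k.sum(), X[k].min().round() if k.any() else '', Z[k].min().round() if k.any() else '')
k=m&(Y>300)&(X<750); print('post',np.c_[X[k],Y[k],Z[k]][::40].round()[:14])
E
```

```text
lamps [86, 96, 127, 129, 93, 62]
-600 139 608.0 619.0
-450 0  
-300 0  
-150 0  
0 0  
150 0  
300 1941 657.0 150.0
450 161 658.0 152.0
post [[662. 457. 569.]
 [670. 416. 547.]
 [673. 416. 537.]
 [674. 415. 530.]
 [676. 416. 519.]
 [679. 416. 509.]
 [683. 418. 493.]
 [684. 416. 487.]
 [687. 417. 475.]
 [689. 417. 463.]
 [693. 416. 449.]
 [725. 441. 367.]
 [660. 455. 509.]
 [660. 449. 503.]]
```

>>> {"op": "step_arm", "data": {"targets": [1,-0.03,-0.5,0,0,0,0,1,-0.06,-1,0,0,0,0]}}

```text
time: 2.33
tool_pos: [426.6, -193.9, 251.2]
tcp_rot: [-3.141, 0.0, -0.108]
contact_force: [0.5, 0.0, 0.1]
grip_width: 92.0
finger_force: 0.0
```

>>> {"op": "step_arm", "data": {"targets": [1,-0.03,-0.5,0,0,0,0,1,-0.06,-1,0,0,0,0]}}

```text
time: 2.58
tool_pos: [431.4, -93.0, 251.5]
tcp_rot: [-3.142, -0.0, -0.107]
contact_force: [0.7, 0.1, 0.2]
grip_width: 91.6
finger_force: 0.0
```

>>> {"op": "step_arm", "data": {"targets": [1,-0.03,-0.5,0,0,0,0,1,-0.06,-1,0,0,0,0]}}

```text
time: 2.82
tool_pos: [436.2, 7.3, 251.6]
tcp_rot: [3.142, -0.0, -0.107]
contact_force: [1.1, -0.1, 0.5]
grip_width: 91.7
finger_force: 0.0
```

>>> {"op": "step_arm", "data": {"targets": [1,-0.03,-0.5,0,0,0,0,1,-0.06,-1,0,0,0,0]}}

```text
time: 3.08
tool_pos: [440.9, 107.6, 251.6]
tcp_rot: [3.142, -0.0, -0.106]
contact_force: [0.5, -0.7, 0.2]
grip_width: 92.1
finger_force: 0.0
```

>>> {"op": "step_arm", "data": {"targets": [1,-0.03,-0.5,0,0,0,0,1,-0.06,-1,0,0,0,0]}}

```text
time: 3.32
tool_pos: [445.5, 207.8, 251.5]
tcp_rot: [3.141, -0.0, -0.106]
contact_force: [0.7, -0.9, -0.4]
grip_width: 92.2
finger_force: 0.0
```

>>> {"op": "step_arm", "data": {"targets": [1,-0.03,-0.45,0.15,0,0,0,1,-0.06,-0.8,0.3,0,0,0,1,-0.06,-0.8,0.3,0,0,0,1,-0.06,-0.8,0.3,0,0,0]}}

```text
time: 3.82
tool_pos: [447.9, 285.8, 221.5]
tcp_rot: [3.141, 0.0, -0.106]
contact_force: [-0.2, 0.1, -0.1]
grip_width: 91.6
finger_force: 0.0
```

```bash
python3 -c "
from h import *
snap('d1')"
```

```text
3.825 [447.9 285.8 221.5] [ 3.141  0.    -0.106] [ 0.42  0.38  1.55 -0.    1.21  2.1 ]
```

View pics/d1.png

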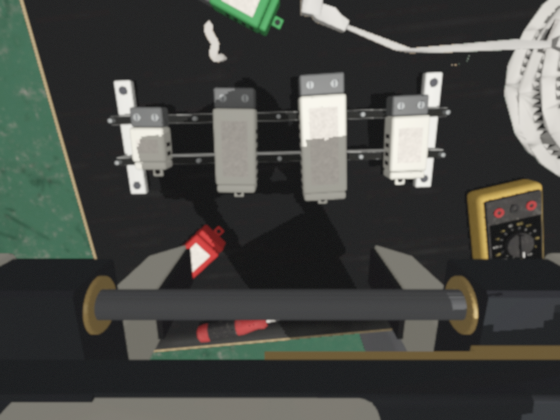

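The four drivers lie at (151,138), (235,140), (323,137), (407,138) px with grey terminals up (+x), on two rails. I get poses from the top-face points.

```bash
cat > drv.py <<'E'
from h import *
def drv(tag,n,box,zt):
    o,c,p,d=load(tag); P=cloud(c,d); u0,v0,u1,v1=box
    m=np.zeros((420,560),np.uint8); s=P[v0:v1,u0:u1,2]; m[v0:v1,u0:u1]=(s>zt-6)&(s<zt+6)
    m=cv2.morphologyEx(m,2,np.ones((3,3)))
    k,l,st,ct=cv2.connectedComponentsWithStats(m); j=1+st[1:,4].argmax(); mm=(l==j).astype(np.uint8)
    z=float(np.median(P[...,2][mm>0]))
    cn=max(cv2.findContours(mm,0,1)[0],key=len)[:,0]
    w=plane(c,cn,z)[:,:2]; (cx,cy),(a,b),t=cv2.minAreaRect((w*8).astype(np.float32))
    L,W=max(a,b)/8,min(a,b)/8
    q=P[...,:2][mm>0]; q=q-q.mean(0); e=np.linalg.svd(q,full_matrices=False)[2][0]; e*=np.sign(e[0])
    t=np.deg2rad(t if a>b else t-90); t=(t+np.pi/2)%np.pi-np.pi/2
    r=(cx/8,cy/8); print(n,'c %.1f %.1f top %.1f  L %.1f W %.1f yaw rect %.3f pca %.3f'%(*r,z,L,W,t,np.arctan2(e[1],e[0])))
if __name__=='__main__':
    for n,b,z in(('54',(125,95,180,180),58),('90',(205,75,265,205),61),('108',(290,60,355,210),62),('72',(375,85,440,190),59)): drv('d1',n,b,z)
E
python3 drv.py
```

```text
54 c 513.7 394.9 top 57.5  L 52.2 W 31.7 yaw rect -0.106 pca -0.091
90 c 503.5 319.6 top 61.2  L 88.4 W 36.0 yaw rect -0.111 pca -0.113
108 c 497.3 243.4 top 62.3  L 106.5 W 38.9 yaw rect -0.045 pca -0.043
72 c 490.6 169.4 top 58.9  L 71.0 W 34.4 yaw rect -0.059 pca -0.065
```

Driver poses come out consistent: tops at 57.5, 61.2, 62.3 and 58.9, matching the text. I write a planning helper that gives the shares, then start with 72.

```bash
cat > go.py <<'E'
import sys
from h import *
# go.py x y z yaw : shares from the present pose
x,y,z,w=map(float,sys.argv[1:5]); o=bot.get_obs()
R=Ro.from_euler('xyz',o['tcp_rot']); T=Ro.from_euler('xyz',[np.pi,0,w])
print(o['time'],o['tool_pos'].round(1),'shift',(R.inv().apply(np.array([x,y,z])-o['tool_pos'])/100).round(3),'turn',((R.inv()*T).as_rotvec()/(np.pi/4)).round(3))
E
python3 go.py 490.6 169.4 120 -0.062
```

```text
3.875 [448.  285.5 221.8] shift [0.547 1.108 1.019] turn [ 0.    -0.    -0.057]
```

>>> {"op": "step_arm", "data": {"targets": [0.49,0.27,0.3,0.5,0,0,0,0.49,0.54,0.6,1,0,0,0,0.49,0.54,0.6,1,0,0,0]}}

```text
time: 4.25
tool_pos: [494.6, 217.2, 119.0]
tcp_rot: [3.139, 0.005, -0.111]
contact_force: [-0.1, 1.0, -0.2]
grip_width: 66.6
finger_force: 0.0
```

```bash
python3 go.py 490.6 169.4 58 -0.062
```

```text
4.25 [494.6 217.2 119. ] shift [0.017 0.477 0.611] turn [ 0.003  0.007 -0.063]
```

>>> {"op": "step_arm", "data": {"targets": [0.49,0.01,0.5,0.1,0,0,-0.06,0.49,0.01,0.5,0.2,0,0,-0.06,0.49,0.01,0.5,0.2,0,0,-0.06,0.49,0.01,0.5,0.2,0,0,-0.06]}}

```text
time: 4.75
tool_pos: [491.1, 171.7, 102.6]
tcp_rot: [-3.141, -0.002, -0.059]
contact_force: [-0.7, -0.6, -0.2]
grip_width: 45.1
finger_force: 0.0
```

```bash
python3 go.py 490.6 169.4 58 -0.062; python3 -c "
from h import *
from drv import drv
snap('d2'); drv('d2','72',(330,0,500,250),59)"
```

```text
4.75 [491.1 171.7 102.6] shift [-0.005  0.024  0.446] turn [-0.001 -0.002  0.004]
4.75 [491.1 171.7 102.6] [-3.141e+00 -2.000e-03 -5.900e-02] [0.19 0.5  1.73 0.   0.9  1.82]
72 c 516.2 55.7 top 59.1  L 64.5 W 9.6 yaw rect 0.123 pca 0.123
```

View pics/d2.png

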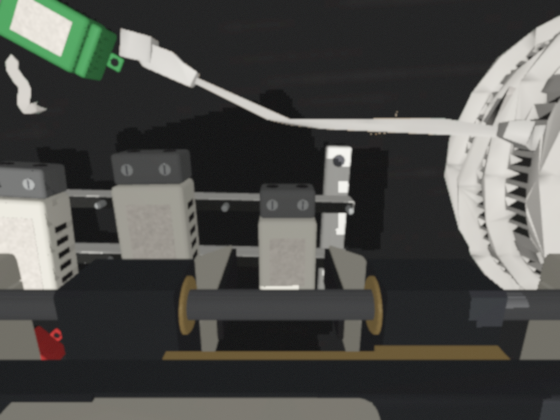

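Picture d2: driver 72's terminal end sits at columns 259–316, rows 185–215, between the fingers (inner edges ≈ 232 and 330). It's well lined up, so I descend 45 mm with a 2 mm y shift and grip.

>>> {"op": "step_arm", "data": {"targets": [0.49,-0.005,0.024,0.15,0,0,0,0.49,-0.005,0.024,0.3,0,0,0,0.49,-0.005,0.024,0.4,0,0,0,0.49,-0.005,0.024,0.445,0,0,0,0.49,-0.005,0.024,0.445,0,0,0,0,-0.005,0.024,0.445,0,0,0,0,-0.005,0.024,0.445,0,0,0,0,-0.005,0.024,0.445,0,0,0]}}

```text
time: 5.8
tool_pos: [490.2, 168.4, 57.6]
tcp_rot: [-3.141, -0.001, -0.06]
contact_force: [-0.3, 0.1, 1.9]
grip_width: 32.9
finger_force: 30.0
```

```bash
python3 go.py 490.6 169.4 210 -0.092; python3 -c "
from h import *
c=load('d2')[1]
print(plane(c,[(259,216),(316,216)],59).round(1))"
```

```text
5.8 [490.2 168.4  57.6] shift [ 0.005 -0.01  -1.524] turn [-0.    -0.001  0.041]
[[512.5 182.6  59. ]
 [510.6 151.   59. ]]
```

>>> {"op": "step_arm", "data": {"targets": [0,0,0,-0.2,0,0,0,0,0,0,-0.6,0,0,0,0,0,0,-1,0,0,0]}}

```text
time: 6.18
tool_pos: [489.6, 168.3, 158.0]
tcp_rot: [3.141, 0.001, -0.06]
contact_force: [1.2, 0.7, -1.5]
grip_width: 32.7
finger_force: 30.0
```

>>> {"op": "step_arm", "data": {"targets": [0,0.03,0.25,-0.4,0,0,0,0,0.07,0.6,-0.5,0,0,0,0,0.11,1,-0.5,0,0,0]}}

```text
time: 6.55
tool_pos: [495.3, 67.2, 208.5]
tcp_rot: [-3.142, -0.003, -0.059]
contact_force: [0.8, -0.4, -1.2]
grip_width: 32.5
finger_force: 30.0
```

>>> {"op": "step_arm", "data": {"targets": [0,0.05,0.5,0,0,0,0,0,0.11,1,0,0,0,0]}}

```text
time: 6.8
tool_pos: [499.7, -33.9, 207.3]
tcp_rot: [3.142, -0.0, -0.059]
contact_force: [1.2, -0.8, -1.5]
grip_width: 33.0
finger_force: 30.0
```

>>> {"op": "step_arm", "data": {"targets": [0,0.05,0.5,0,0,0,0,0,0.11,1,0,0,0,0]}}

```text
time: 7.05
tool_pos: [504.7, -134.6, 207.2]
tcp_rot: [-3.142, 0.0, -0.06]
contact_force: [1.3, 0.2, -2.3]
grip_width: 32.8
finger_force: 30.0
```

>>> {"op": "step_arm", "data": {"targets": [0,0.05,0.5,0,0,0,0,0,0.11,1,0,0,0,0]}}

```text
time: 7.3
tool_pos: [509.7, -235.1, 207.1]
tcp_rot: [-3.141, 0.0, -0.06]
contact_force: [0.9, 0.6, 0.0]
grip_width: 33.0
finger_force: 30.0
```

>>> {"op": "step_arm", "data": {"targets": [0,0.07,0.5,0,0,0,0.02,0,0.13,1,0,0,0,0.04,0,0.13,1,0.1,0,0,0.04,0,0.13,1,0.2,0,0,0.04]}}

```text
time: 7.8
tool_pos: [516.5, -333.4, 186.1]
tcp_rot: [-3.14, 0.001, -0.091]
contact_force: [0.1, 0.2, -1.2]
grip_width: 32.8
finger_force: 30.0
```

```bash
python3 go.py 516.8 -346.9 110 -0.092
```

```text
7.8 [ 516.5 -333.4  186.1] shift [0.016 0.135 0.761] turn [-0.002  0.002  0.001]
```

>>> {"op": "step_arm", "data": {"targets": [0,0.015,0.135,0.3,0,0,0,0,0.015,0.135,0.76,0,0,0,0,0.015,0.135,0.76,0,0,0,0,0.015,0.135,0.76,0,0,0]}}

```text
time: 8.3
tool_pos: [518.1, -347.2, 112.7]
tcp_rot: [3.141, -0.001, -0.09]
contact_force: [0.3, -0.2, -0.6]
grip_width: 32.8
finger_force: 30.0
```

```bash
python3 -c "
from h import *
snap('p72')"; python3 go.py 516.8 -346.9 58.3 -0.092
```

```text
8.3 [ 518.1 -347.2  112.7] [ 3.141e+00 -1.000e-03 -9.000e-02] [-0.71  0.65  1.41  0.    1.08  0.95]
8.35 [ 518.4 -347.6  113.4] shift [-0.018 -0.007  0.55 ] turn [ 0.002 -0.003  0.002]
```

View pics/p72.png

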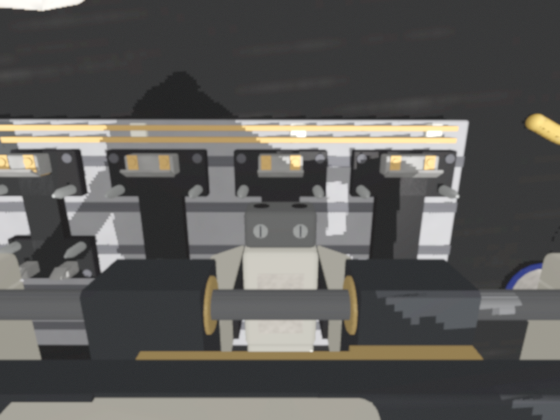

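Picture p72: the driver (columns 245–317, terminals up) is held straight above bay 72, whose contact lip is at (281,174) with pins at columns ~238 and ~323. I check the bay position from this close view.

```bash
python3 -c "
from h import *
o,c,p,d=load('p72'); g=cv2.cvtColor(p,6)
print([int(x) for x in g[164:184,270:292].mean(1)])
print(plane(c,[(281,172),(281,174),(234,190),(327,190)],36).round(1))
print('term edge',plane(c,[(281,208),(246,240),(317,240)],o['tool_pos'][2]-57.6+59).round(1))
P=cloud(c,d);print(P[225,281].round(1),P[300,281].round(1),P[190,281].round(1))
"; python3 go.py 516.8 -346.9 58.3 -0.092
```

```text
[146, 144, 145, 145, 145, 144, 141, 137, 129, 121, 119, 116, 103, 77, 52, 44, 44, 43, 43, 43]
[[ 557.5 -351.    36. ]
 [ 556.2 -350.8   36. ]
 [ 548.6 -319.7   36. ]
 [ 543.2 -379.5   36. ]]
term edge [[ 556.1 -350.6  114.1]
 [ 543.3 -334.6  114.1]
 [ 540.6 -364.6  114.1]]
[ 547.8 -349.9  111.3] [ 547.9 -349.7  171. ] [ 545.9 -349.9   36.4]
8.35 [ 518.4 -347.6  113.4] shift [-0.018 -0.007  0.55 ] turn [ 0.002 -0.003  0.002]
```

>>> {"op": "step_arm", "data": {"targets": [0,-0.015,-0.005,0.15,0,0,0,0,-0.015,-0.005,0.3,0,0,0,0,-0.015,-0.005,0.38,0,0,0,0,-0.015,-0.005,0.44,0,0,0,0,-0.015,-0.005,0.44,0,0,0]}}

```text
time: 8.98
tool_pos: [515.7, -347.0, 66.7]
tcp_rot: [-3.141, 0.001, -0.091]
contact_force: [0.2, -0.7, -1.1]
grip_width: 32.8
finger_force: 30.0
```

```bash
python3 go.py 516.8 -346.9 58.3 -0.092
```

```text
8.975 [ 515.7 -347.    66.7] shift [ 0.011 -0.002  0.084] turn [-0.001  0.001  0.001]
```

>>> {"op": "step_arm", "data": {"targets": [0,0.005,0,0.04,0,0,0,0,0.005,0,0.075,0,0,0,0,0.005,0,0.075,0,0,0,0,0.005,0,0.075,0,0,0]}}

```text
time: 9.48
tool_pos: [516.4, -347.2, 59.8]
tcp_rot: [3.141, -0.0, -0.091]
contact_force: [-0.3, 0.3, -2.3]
grip_width: 32.7
finger_force: 30.0
```

>>> {"op": "step_arm", "data": {"targets": [0,0,0,0.01,0,0,0,0,0,0,0.02,0,0,0,0,0,0,0.02,0,0,0]}}

```text
time: 9.85
tool_pos: [516.3, -347.1, 57.7]
tcp_rot: [3.142, -0.0, -0.091]
contact_force: [0.1, 0.2, -0.5]
grip_width: 32.9
finger_force: 30.0
```

>>> {"op": "step_arm", "data": {"targets": [0.55,0,0,0,0,0,0,0.55,0,0,0,0,0,0,0.55,0,0,-0.1,0,0,0,0.55,0,0,-0.5,0,0,0,0.55,0,0,-1,0,0,0,0.55,0,0,-1,0,0,0]}}

```text
time: 10.6
tool_pos: [518.3, -348.7, 163.3]
tcp_rot: [3.136, -0.008, -0.091]
contact_force: [0.4, -0.6, -0.4]
grip_width: 50.7
finger_force: 0.0
```

>>> {"op": "step_arm", "data": {"targets": [1,-0.3,0,-0.3,0,0,0,1,-0.45,-0.4,-0.6,0,0,0,1,-0.45,-0.4,-0.6,0,0,0,1,-0.45,-0.4,-0.6,0,0,0]}}

```text
time: 11.1
tool_pos: [475.1, -303.3, 217.3]
tcp_rot: [3.141, 0.0, -0.091]
contact_force: [0.5, -0.1, 0.0]
grip_width: 85.8
finger_force: 0.0
```

```bash
python3 -c "
from h import *
from drv import drv
snap('q72'); drv('q72','72',(270,60,390,240),59)"; python3 go.py 483.3 218 210 -0.092
```

```text
11.1 [ 475.1 -303.3  217.3] [ 3.141  0.    -0.091] [-0.7   0.44  1.47 -0.    1.23  0.96]
72 c 516.8 -346.6 top 58.9  L 70.9 W 33.2 yaw rect -0.090 pca -0.090
11.15 [ 475.1 -303.4  216.8] shift [-0.392 -5.2    0.071] turn [-0.     0.001  0.001]
```

View pics/q72.png

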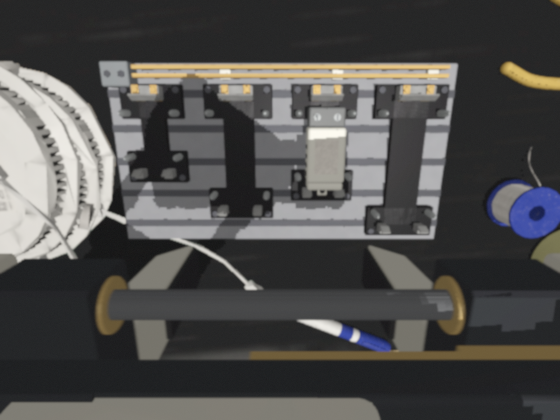

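q72 shows driver 72 seated in its bay, measured at (516.8, -346.6), top 58.9, yaw -0.090. Now driver 108.

>>> {"op": "step_arm", "data": {"targets": [1,-0.03,-0.5,0,0,0,0,1,-0.05,-1,0,0,0,0]}}

```text
time: 11.4
tool_pos: [479.1, -202.9, 216.1]
tcp_rot: [-3.141, 0.002, -0.093]
contact_force: [1.6, 0.5, 0.0]
grip_width: 91.8
finger_force: 0.0
```

>>> {"op": "step_arm", "data": {"targets": [1,-0.03,-0.5,0,0,0,0,1,-0.05,-1,0,0,0,0]}}

```text
time: 11.65
tool_pos: [483.4, -102.1, 216.5]
tcp_rot: [-3.141, 0.002, -0.092]
contact_force: [0.2, -0.4, 0.7]
grip_width: 91.5
finger_force: 0.0
```

>>> {"op": "step_arm", "data": {"targets": [1,-0.03,-0.5,0,0,0,0,1,-0.05,-1,0,0,0,0]}}

```text
time: 11.9
tool_pos: [487.6, -2.0, 216.6]
tcp_rot: [3.142, 0.002, -0.092]
contact_force: [0.8, 0.2, -0.1]
grip_width: 91.7
finger_force: 0.0
```

>>> {"op": "step_arm", "data": {"targets": [1,-0.03,-0.5,0,0,0,0,1,-0.05,-1,0,0,0,0]}}

```text
time: 12.15
tool_pos: [491.9, 98.2, 216.5]
tcp_rot: [3.141, 0.002, -0.092]
contact_force: [0.6, -0.2, 0.4]
grip_width: 91.9
finger_force: 0.0
```

>>> {"op": "step_arm", "data": {"targets": [0.56,-0.03,-0.5,0,0,0,0,0.56,-0.05,-1,0,0,0,0]}}

```text
time: 12.4
tool_pos: [496.1, 198.3, 216.3]
tcp_rot: [3.141, 0.002, -0.092]
contact_force: [1.4, 0.6, 0.2]
grip_width: 76.0
finger_force: 0.0
```

>>> {"op": "step_arm", "data": {"targets": [0.56,-0.03,-0.4,0.3,0,0,-0.03,0.56,-0.03,-0.46,0.6,0,0,-0.06,0.56,-0.03,-0.46,0.95,0,0,-0.06,0.56,-0.03,-0.46,0.95,0,0,-0.06,0.56,-0.03,-0.46,0.95,0,0,-0.06]}}

```text
time: 13.02
tool_pos: [497.8, 242.9, 123.1]
tcp_rot: [-3.142, -0.001, -0.045]
contact_force: [0.3, 0.7, -0.6]
grip_width: 51.6
finger_force: 0.0
```

```bash
python3 go.py 497.3 243.4 58 -0.044
```

```text
13.025 [497.8 242.9 123.1] shift [-0.005 -0.004  0.651] turn [-0.    -0.001 -0.001]
```

>>> {"op": "step_arm", "data": {"targets": [0.56,0,0,0.2,0,0,0,0.56,0,0,0.4,0,0,0,0.56,0,0,0.55,0,0,0,0.56,0,0,0.65,0,0,0,0.56,0,0,0.65,0,0,0,0.56,0,0,0.65,0,0,0,0,0,0,0.65,0,0,0,0,0,0,0.65,0,0,0,0,0,0,0.65,0,0,0,0,0,0,0.65,0,0,0]}}

```text
time: 14.28
tool_pos: [497.2, 243.2, 58.1]
tcp_rot: [-3.141, -0.001, -0.044]
contact_force: [-0.4, -0.8, 5.2]
grip_width: 39.2
finger_force: 30.0
```

```bash
python3 go.py 491.8 -421.1 208 -0.092
```

```text
14.275 [497.2 243.2  58.1] shift [ 0.24   6.638 -1.5  ] turn [-0.    -0.001  0.061]
```

>>> {"op": "step_arm", "data": {"targets": [0,0,0,-0.2,0,0,0,0,0,0,-0.6,0,0,0,0,0,0,-1,0,0,0]}}

```text
time: 14.65
tool_pos: [496.4, 242.9, 158.0]
tcp_rot: [3.141, 0.002, -0.044]
contact_force: [0.4, 0.5, -1.5]
grip_width: 38.9
finger_force: 30.0
```

>>> {"op": "step_arm", "data": {"targets": [0,0,0.25,-0.4,0,0,0,0,0.02,0.6,-0.5,0,0,0,0,0.04,1,-0.5,0,0,0]}}

```text
time: 15.02
tool_pos: [496.7, 142.4, 208.5]
tcp_rot: [-3.141, -0.002, -0.043]
contact_force: [0.2, 0.0, -1.7]
grip_width: 38.7
finger_force: 30.0
```

>>> {"op": "step_arm", "data": {"targets": [0,0.02,0.5,0,0,0,0,0,0.04,1,0,0,0,0]}}

```text
time: 15.28
tool_pos: [495.6, 41.6, 207.3]
tcp_rot: [3.142, 0.001, -0.043]
contact_force: [0.4, 0.2, -1.7]
grip_width: 38.9
finger_force: 30.0
```

>>> {"op": "step_arm", "data": {"targets": [0,0.02,0.5,0,0,0,0,0,0.04,1,0,0,0,0]}}

```text
time: 15.52
tool_pos: [495.3, -58.6, 207.4]
tcp_rot: [-3.141, 0.001, -0.044]
contact_force: [1.0, -0.1, -1.6]
grip_width: 38.8
finger_force: 30.0
```

>>> {"op": "step_arm", "data": {"targets": [0,0.02,0.5,0,0,0,0,0,0.04,1,0,0,0,0]}}

```text
time: 15.78
tool_pos: [494.9, -158.7, 207.3]
tcp_rot: [-3.141, 0.001, -0.044]
contact_force: [0.0, 0.0, -1.7]
grip_width: 38.5
finger_force: 30.0
```

>>> {"op": "step_arm", "data": {"targets": [0,0.02,0.5,0,0,0,0,0,0.04,1,0,0,0,0]}}

```text
time: 16.02
tool_pos: [494.5, -258.7, 207.2]
tcp_rot: [-3.141, 0.001, -0.044]
contact_force: [0.5, -0.7, -1.6]
grip_width: 39.2
finger_force: 30.0
```

>>> {"op": "step_arm", "data": {"targets": [0,0.02,0.5,0,0,0,0,0,0.04,1,0,0,0,0]}}

```text
time: 16.27
tool_pos: [494.1, -358.8, 207.1]
tcp_rot: [-3.141, 0.001, -0.044]
contact_force: [1.1, 0.1, -1.3]
grip_width: 38.9
finger_force: 30.0
```

>>> {"op": "step_arm", "data": {"targets": [0,0.02,0.4,0.2,0,0,0.03,0,0.02,0.64,0.5,0,0,0.06,0,0.02,0.64,0.9,0,0,0.06,0,0.02,0.64,0.9,0,0,0.06,0,0.02,0.64,0.9,0,0,0.06]}}

```text
time: 16.9
tool_pos: [494.3, -421.5, 118.9]
tcp_rot: [3.141, -0.001, -0.091]
contact_force: [0.4, 0.2, -1.0]
grip_width: 38.8
finger_force: 30.0
```

```bash
python3 go.py 491.8 -421.1 58 -0.092;python3 -c "
from h import *
snap('p108')"
```

```text
16.9 [ 494.3 -421.5  118.9] shift [-0.026 -0.002  0.609] turn [ 0.001 -0.001  0.002]
16.9 [ 494.3 -421.5  118.9] [ 3.141e+00 -1.000e-03 -9.100e-02] [-0.82  0.69  1.32  0.    1.13  0.84]
```

>>> {"op": "step_arm", "data": {"targets": [0,-0.02,0,0.2,0,0,0,0,-0.02,0,0.38,0,0,0,0,-0.02,0,0.38,0,0,0,0,-0.02,0,0.38,0,0,0]}}

```text
time: 17.45
tool_pos: [492.2, -421.5, 80.5]
tcp_rot: [3.141, -0.001, -0.091]
contact_force: [-0.5, 0.3, -1.6]
grip_width: 38.9
finger_force: 30.0
```

```bash
python3 go.py 491.8 -421.1 58 -0.092
```

```text
17.45 [ 492.2 -421.5   80.5] shift [-0.004 -0.004  0.225] turn [ 0.001 -0.001  0.001]
```

>>> {"op": "step_arm", "data": {"targets": [0,0,-0.003,0.1,0,0,0,0,0,-0.003,0.18,0,0,0,0,0,-0.003,0.215,0,0,0,0,0,-0.003,0.225,0,0,0,0,0,-0.003,0.225,0,0,0]}}

```text
time: 18.08
tool_pos: [491.6, -420.8, 58.2]
tcp_rot: [-3.142, 0.0, -0.091]
contact_force: [-2.4, 1.9, 6.6]
grip_width: 38.8
finger_force: 30.0
```

>>> {"op": "step_arm", "data": {"targets": [0.62,0,0,0,0,0,0,0.62,0,0,0,0,0,0,0.62,0,0,-0.1,0,0,0,0.62,0,0,-0.5,0,0,0,0.62,0,0,-1,0,0,0,0.62,0,0,-1,0,0,0]}}

```text
time: 18.82
tool_pos: [493.6, -422.8, 162.9]
tcp_rot: [3.135, -0.008, -0.091]
contact_force: [-0.1, -0.5, -0.3]
grip_width: 56.9
finger_force: 0.0
```

>>> {"op": "step_arm", "data": {"targets": [1,-0.2,-0.5,-0.3,0,0,0,1,-0.3,-1,-0.6,0,0,0,1,-0.3,-1,-0.6,0,0,0,1,-0.3,-1,-0.6,0,0,0]}}

```text
time: 19.32
tool_pos: [470.9, -318.7, 217.0]
tcp_rot: [3.141, 0.0, -0.091]
contact_force: [0.4, -0.5, -0.2]
grip_width: 89.8
finger_force: 0.0
```

```bash
python3 -c "
from h import *
from drv import drv
snap('q108'); drv('q108','108',(355,40,460,240),62); drv('q108','72',(270,60,370,240),59)"; python3 go.py 503.5 319.6 210 -0.111
```

```text
19.325 [ 470.9 -318.7  217. ] [ 3.141  0.    -0.091] [-0.73  0.45  1.46 -0.    1.24  0.93]
108 c 492.1 -419.4 top 62.2  L 106.0 W 39.8 yaw rect -0.090 pca -0.097
72 c 516.6 -346.8 top 59.0  L 70.5 W 33.1 yaw rect -0.090 pca -0.092
19.375 [ 470.8 -319.1  216.4] shift [-0.258 -6.39   0.066] turn [-0.     0.001  0.025]
```

108 is seated: (492.1, -419.4), top 62.2, yaw -0.09. Now driver 90.

>>> {"op": "step_arm", "data": {"targets": [1,-0.02,-0.5,0,0,0,0,1,-0.04,-1,0,0,0,0]}}

```text
time: 19.62
tool_pos: [475.7, -218.8, 215.7]
tcp_rot: [-3.141, 0.002, -0.094]
contact_force: [0.6, 0.6, -0.5]
grip_width: 91.8
finger_force: 0.0
```

>>> {"op": "step_arm", "data": {"targets": [1,-0.02,-0.5,0,0,0,0,1,-0.04,-1,0,0,0,0]}}

```text
time: 19.88
tool_pos: [481.2, -118.2, 216.0]
tcp_rot: [-3.141, 0.002, -0.093]
contact_force: [-0.1, -0.3, -0.9]
grip_width: 91.7
finger_force: 0.0
```

>>> {"op": "step_arm", "data": {"targets": [1,-0.02,-0.5,0,0,0,0,1,-0.04,-1,0,0,0,0]}}

```text
time: 20.12
tool_pos: [486.5, -18.1, 216.1]
tcp_rot: [3.142, 0.002, -0.093]
contact_force: [0.8, 0.0, -0.2]
grip_width: 91.6
finger_force: 0.0
```

>>> {"op": "step_arm", "data": {"targets": [1,-0.02,-0.5,0,0,0,0,1,-0.04,-1,0,0,0,0]}}

```text
time: 20.38
tool_pos: [491.8, 81.9, 216.0]
tcp_rot: [3.141, 0.002, -0.093]
contact_force: [0.4, 0.4, 0.5]
grip_width: 92.1
finger_force: 0.0
```

>>> {"op": "step_arm", "data": {"targets": [1,-0.02,-0.5,0,0,0,0,1,-0.04,-1,0,0,0,0]}}

```text
time: 20.62
tool_pos: [497.1, 181.9, 215.9]
tcp_rot: [3.141, 0.002, -0.093]
contact_force: [1.0, -1.3, -0.3]
grip_width: 91.8
finger_force: 0.0
```

>>> {"op": "step_arm", "data": {"targets": [0.52,-0.02,-0.5,0,0,0,0,0.52,-0.04,-1,0,0,0,0]}}

```text
time: 20.88
tool_pos: [502.4, 282.0, 215.7]
tcp_rot: [3.14, 0.002, -0.093]
contact_force: [1.9, -0.9, -0.5]
grip_width: 76.2
finger_force: 0.0
```

>>> {"op": "step_arm", "data": {"targets": [0.52,-0.01,-0.3,0.3,0,0,0.02,0.52,-0.01,-0.39,0.6,0,0,0.025,0.52,-0.01,-0.39,0.95,0,0,0.025,0.52,-0.01,-0.39,0.95,0,0,0.025,0.52,-0.01,-0.39,0.95,0,0,0.025]}}

```text
time: 21.5
tool_pos: [505.2, 319.7, 122.6]
tcp_rot: [-3.141, -0.0, -0.112]
contact_force: [0.4, 0.1, 0.4]
grip_width: 47.6
finger_force: 0.0
```

```bash
python3 go.py 503.5 319.6 58 -0.112
```

```text
21.5 [505.2 319.7 122.6] shift [-0.017  0.003  0.646] turn [-0.    -0.001  0.   ]
```

>>> {"op": "step_arm", "data": {"targets": [0.52,-0.015,0,0.2,0,0,0,0.52,-0.015,0,0.4,0,0,0,0.52,-0.015,0,0.55,0,0,0,0.52,-0.015,0,0.645,0,0,0,0.52,-0.015,0,0.645,0,0,0,0.52,-0.015,0,0.645,0,0,0,0,-0.015,0,0.645,0,0,0,0,-0.015,0,0.645,0,0,0,0,-0.015,0,0.645,0,0,0,0,-0.015,0,0.645,0,0,0]}}

```text
time: 22.75
tool_pos: [503.0, 320.3, 58.2]
tcp_rot: [-3.141, -0.001, -0.111]
contact_force: [-0.8, 0.3, 3.9]
grip_width: 35.6
finger_force: 30.0
```

```bash
python3 go.py 515.5 -268.6 208 -0.092
```

```text
22.75 [503.  320.3  58.2] shift [ 0.777  5.838 -1.5  ] turn [-0.    -0.001 -0.024]
```

>>> {"op": "step_arm", "data": {"targets": [0,0,0,-0.2,0,0,0,0,0,0,-0.6,0,0,0,0,0,0,-1,0,0,0]}}

```text
time: 23.12
tool_pos: [502.3, 320.0, 157.9]
tcp_rot: [3.141, 0.002, -0.111]
contact_force: [0.9, 0.6, -1.0]
grip_width: 35.7
finger_force: 30.0
```

>>> {"op": "step_arm", "data": {"targets": [0,0.03,0.25,-0.4,0,0,0,0,0.08,0.6,-0.5,0,0,0,0,0.13,1,-0.5,0,0,0]}}

```text
time: 23.5
tool_pos: [504.8, 218.8, 208.5]
tcp_rot: [-3.141, -0.002, -0.11]
contact_force: [0.6, -0.4, -1.6]
grip_width: 35.9
finger_force: 30.0
```

>>> {"op": "step_arm", "data": {"targets": [0,0.06,0.5,0,0,0,0,0,0.13,1,0,0,0,0]}}

```text
time: 23.75
tool_pos: [506.0, 117.2, 207.3]
tcp_rot: [3.141, 0.001, -0.11]
contact_force: [1.0, 0.4, -1.0]
grip_width: 36.0
finger_force: 30.0
```

>>> {"op": "step_arm", "data": {"targets": [0,0.06,0.5,0,0,0,0,0,0.13,1,0,0,0,0]}}

```text
time: 24.0
tool_pos: [507.9, 16.2, 207.4]
tcp_rot: [3.142, 0.001, -0.111]
contact_force: [0.2, 0.3, -0.9]
grip_width: 35.9
finger_force: 30.0
```

>>> {"op": "step_arm", "data": {"targets": [0,0.06,0.5,0,0,0,0,0,0.13,1,0,0,0,0]}}

```text
time: 24.25
tool_pos: [509.8, -84.6, 207.4]
tcp_rot: [-3.141, 0.001, -0.111]
contact_force: [0.3, 0.1, -1.1]
grip_width: 36.0
finger_force: 30.0
```

>>> {"op": "step_arm", "data": {"targets": [0,0.06,0.5,0,0,0,0,0,0.13,1,0,0,0,0]}}

```text
time: 24.5
tool_pos: [511.6, -185.4, 207.3]
tcp_rot: [-3.141, 0.001, -0.111]
contact_force: [0.6, 0.3, -1.1]
grip_width: 35.7
finger_force: 30.0
```

>>> {"op": "step_arm", "data": {"targets": [0,0.06,0.5,0,0,0,-0.01,0,0.12,0.84,0,0,0,-0.024,0,0.12,0.84,0.5,0,0,-0.024,0,0.12,0.84,0.9,0,0,-0.024,0,0.12,0.84,0.9,0,0,-0.024,0,0.12,0.84,0.9,0,0,-0.024]}}

```text
time: 25.25
tool_pos: [515.5, -269.1, 119.0]
tcp_rot: [3.141, -0.002, -0.092]
contact_force: [-0.5, 0.1, -0.3]
grip_width: 35.7
finger_force: 30.0
```

```bash
python3 go.py 515.0 -268.6 58 -0.092
```

```text
25.25 [ 515.5 -269.1  119. ] shift [-0.006 -0.005  0.61 ] turn [ 0.001 -0.002  0.   ]
```

>>> {"op": "step_arm", "data": {"targets": [0,-0.005,-0.005,0.2,0,0,0,0,-0.005,-0.005,0.38,0,0,0,0,-0.005,-0.005,0.38,0,0,0,0,-0.005,-0.005,0.38,0,0,0]}}

```text
time: 25.75
tool_pos: [515.2, -268.8, 81.6]
tcp_rot: [3.14, -0.003, -0.092]
contact_force: [-0.7, 1.1, -1.3]
grip_width: 35.7
finger_force: 30.0
```

```bash
python3 go.py 515.0 -268.6 58 -0.092
```

```text
25.75 [ 515.2 -268.8   81.6] shift [-0.003 -0.002  0.236] turn [ 0.002 -0.004  0.   ]
```

>>> {"op": "step_arm", "data": {"targets": [0,0,0,0.1,0,0,0,0,0,0,0.18,0,0,0,0,0,0,0.22,0,0,0,0,0,0,0.23,0,0,0,0,0,0,0.23,0,0,0]}}

```text
time: 26.38
tool_pos: [513.9, -268.0, 58.1]
tcp_rot: [-3.141, 0.0, -0.092]
contact_force: [-5.7, 3.5, 13.3]
grip_width: 35.6
finger_force: 30.0
```

>>> {"op": "step_arm", "data": {"targets": [0.58,0,0,0,0,0,0,0.58,0,0,0,0,0,0,0.58,0,0,-0.1,0,0,0,0.58,0,0,-0.5,0,0,0,0.58,0,0,-1,0,0,0,0.58,0,0,-1,0,0,0]}}

```text
time: 27.12
tool_pos: [516.3, -269.6, 161.5]
tcp_rot: [3.137, -0.008, -0.092]
contact_force: [-0.3, 0.5, -0.2]
grip_width: 52.9
finger_force: 0.0
```

>>> {"op": "step_arm", "data": {"targets": [1,-0.3,0,-0.3,0,0,0,1,-0.45,0,-0.6,0,0,0,1,-0.45,0,-0.6,0,0,0,1,-0.45,0,-0.6,0,0,0]}}

```text
time: 27.62
tool_pos: [469.3, -263.9, 215.8]
tcp_rot: [-3.141, 0.001, -0.092]
contact_force: [-0.7, 0.2, 0.3]
grip_width: 88.1
finger_force: 0.0
```

```bash
python3 -c "
from h import *
from drv import drv
snap('q90'); drv('q90','90',(240,40,315,240),61); drv('q90','72',(330,40,405,240),59); drv('q90','108',(410,40,510,240),62)"; python3 go.py 513.7 394.9 210 -0.1
```

```text
27.625 [ 469.3 -263.9  215.8] [-3.141e+00  1.000e-03 -9.200e-02] [-0.65  0.4   1.54  0.    1.2   1.01]
90 c 514.6 -267.9 top 61.2  L 87.8 W 35.7 yaw rect -0.094 pca -0.096
72 c 516.7 -346.0 top 58.9  L 71.0 W 33.7 yaw rect -0.090 pca -0.095
108 c 492.4 -418.5 top 62.2  L 105.9 W 41.5 yaw rect -0.091 pca -0.097
27.675 [ 469.3 -263.8  215.5] shift [-0.162 -6.6    0.062] turn [-0.001  0.002  0.01 ]
```

View pics/q90.png

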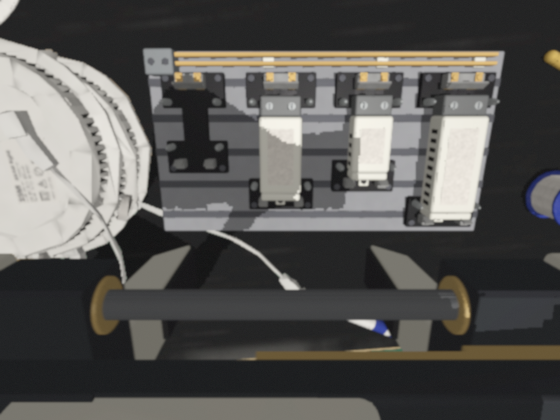

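All three are seated flat (90 at (514.6, -267.9), top 61.2). Bay 54 is beside the lamp stack (edge at column ~150), so I check finger and body clearance there.

```bash
python3 - <<'E'
from h import *
C=[cloud(load(t)[1],load(t)[3]) for t in('q90','r1','r2')]+[cloud(cam('top'),np.load('pics/top0.npy'))]
A=np.vstack([c.reshape(-1,3) for c in C]); A=A[(A[:,2]>5)&(A[:,2]<200)&(A[:,2]==A[:,2])]
r=A[:,:2]-[540.8,-193.1]; y=-.092; xp=r@[np.cos(y),np.sin(y)]; yp=r@[-np.sin(y),np.cos(y)]
for a in range(20,110,8):
    k=(yp>a)&(yp<a+8); print(a,[int(np.percentile(A[k&(xp>b)&(xp<b+25),2],98)) if (k&(xp>b)&(xp<b+25)).sum()>3 else None for b in(-100,-75,-50,-25,0,25,50,75)])
E
```

```text
20 [30, 30, 38, 54, 54, 49, 50, None]
28 [30, 30, 35, 31, 30, 49, 50, 8]
36 [30, 30, 29, 30, 30, 47, 48, 9]
44 [20, 9, 12, 8, 7, 11, 10, 9]
52 [20, None, 33, 9, 7, 10, None, None]
60 [95, 99, 61, 61, 61, 11, None, 6]
68 [50, 106, 112, 82, 62, 8, 8, 9]
76 [61, 82, 119, 122, 82, 61, None, 6]
84 [82, 83, 121, 123, 83, 79, None, 7]
92 [82, 83, 82, 124, 124, 82, 6, 7]
100 [82, 82, 81, 124, 124, 83, 61, 8]
108 [83, 81, 81, 81, 82, 83, 62, 9]
```

The lamps next to bay 54 reach z = 124 at 76–100 mm to the side. With the gripper across the width its body (±95 mm, bottom at z ≈ 99) would hit them. I'll grip driver 54 lengthwise (yaw +1.48) high on its ends, so the body lies along the bay. First, the height of that bay's stops.

```bash
python3 - <<'E'
from h import *
y=-.092
for t in('q90','r1','r2'):
    A=cloud(load(t)[1],load(t)[3]).reshape(-1,3); r=A[:,:2]-[540.8,-193.1]; xp=r@[np.cos(y),np.sin(y)]; yp=r@[-np.sin(y),np.cos(y)]
    for nm,a,b in(('contact',26,62),('pegs',-60,-26)):
        k=(abs(yp)<13)&(xp>a)&(xp<b)&(A[:,2]<200); z=A[k,2]; print(t,nm,[(q,int(np.percentile(z[(xp[k]>q)&(xp[k]<q+6)],95))) for q in range(a,b,6) if ((xp[k]>q)&(xp[k]<q+6)).sum()>3])
E
python3 go.py 513.7 394.9 210 1.473
```

```text
q90 contact [(26, 49), (32, 55), (38, 51), (44, 44), (50, 43), (56, 43)]
q90 pegs [(-60, 30), (-54, 29), (-48, 36), (-42, 47), (-36, 55), (-30, 48)]
r1 contact [(26, 49), (32, 55), (38, 51), (44, 45), (50, 44), (56, 43)]
r1 pegs [(-60, 29), (-54, 29), (-48, 37), (-42, 47), (-36, 55), (-30, 49)]
r2 contact [(26, 50), (32, 56), (38, 51), (44, 47), (50, 43), (56, 43)]
r2 pegs [(-60, 30), (-54, 29), (-48, 36), (-42, 48), (-36, 55), (-30, 49)]
27.675 [ 469.3 -263.8  215.5] shift [-0.162 -6.6    0.062] turn [-3.000e-03  1.000e-03 -1.992e+00]
```

>>> {"op": "step_arm", "data": {"targets": [1,0,0,0,0,0,-0.22,1,0,0,0,0,0,-0.44,1,0,0,0,0,0,-0.66,1,0,0,0,0,0,-0.88,1,0,0,0,0,0,-1,1,0,0,0,0,0,-1]}}

```text
time: 28.42
tool_pos: [469.4, -263.8, 215.4]
tcp_rot: [-3.139, 0.001, 0.693]
contact_force: [-0.4, 0.7, -0.2]
grip_width: 91.5
finger_force: 0.0
```

>>> {"op": "step_arm", "data": {"targets": [1,0,0,0,0,0,-0.22,1,0,0,0,0,0,-0.44,1,0,0,0,0,0,-0.66,1,0,0,0,0,0,-0.88,1,0,0,0,0,0,-0.99,1,0,0,0,0,0,-0.99]}}

```text
time: 29.18
tool_pos: [469.4, -263.9, 216.0]
tcp_rot: [-3.141, -0.001, 1.469]
contact_force: [1.1, 0.4, -0.2]
grip_width: 91.7
finger_force: 0.0
```

>>> {"op": "step_arm", "data": {"targets": [1,0.5,0,0,0,0,0,1,1,-0.02,0,0,0,0]}}

```text
time: 29.42
tool_pos: [477.4, -163.5, 216.2]
tcp_rot: [-3.141, -0.0, 1.466]
contact_force: [-0.1, 1.3, 1.3]
grip_width: 92.1
finger_force: 0.0
```

>>> {"op": "step_arm", "data": {"targets": [1,0.5,0,0,0,0,0,1,1,-0.02,0,0,0,0]}}

```text
time: 29.68
tool_pos: [485.5, -63.1, 216.5]
tcp_rot: [-3.142, -0.0, 1.467]
contact_force: [0.4, 0.4, 0.2]
grip_width: 91.9
finger_force: 0.0
```

>>> {"op": "step_arm", "data": {"targets": [1,0.5,0,0,0,0,0,1,1,-0.02,0,0,0,0]}}

```text
time: 29.92
tool_pos: [493.4, 36.7, 216.5]
tcp_rot: [3.142, 0.0, 1.467]
contact_force: [0.3, 0.1, 0.0]
grip_width: 92.0
finger_force: 0.0
```

>>> {"op": "step_arm", "data": {"targets": [1,0.5,0,0,0,0,0,1,1,-0.02,0,0,0,0]}}

```text
time: 30.18
tool_pos: [501.4, 136.5, 216.4]
tcp_rot: [-3.142, 0.0, 1.467]
contact_force: [1.8, -1.2, 0.5]
grip_width: 91.7
finger_force: 0.0
```

>>> {"op": "step_arm", "data": {"targets": [1,0.5,0,0,0,0,0,1,1,-0.02,0,0,0,0]}}

```text
time: 30.42
tool_pos: [509.3, 236.2, 216.3]
tcp_rot: [-3.141, 0.0, 1.468]
contact_force: [0.6, -0.3, 0.3]
grip_width: 91.7
finger_force: 0.0
```

>>> {"op": "step_arm", "data": {"targets": [0.78,0.5,0,0,0,0,0,0.78,1,-0.02,0,0,0,0,0.78,1,-0.02,0,0,0,0,0.78,1,-0.02,0,0,0,0]}}

```text
time: 30.92
tool_pos: [517.0, 333.8, 216.0]
tcp_rot: [-3.141, 0.001, 1.47]
contact_force: [-0.7, -0.0, 0.0]
grip_width: 71.9
finger_force: 0.0
```

```bash
python3 -c "
from h import *
snap('d4')";python3 go.py 513.7 394.9 115 1.473
```

```text
30.925 [517.  333.8 216. ] [-3.141e+00  1.000e-03  1.470e+00] [ 0.45  0.54  1.31 -0.    1.29  0.55]
30.975 [517.2 333.3 216.3] shift [ 0.61  -0.097  1.012] turn [-0.001  0.001 -0.005]
```

View pics/d4.png

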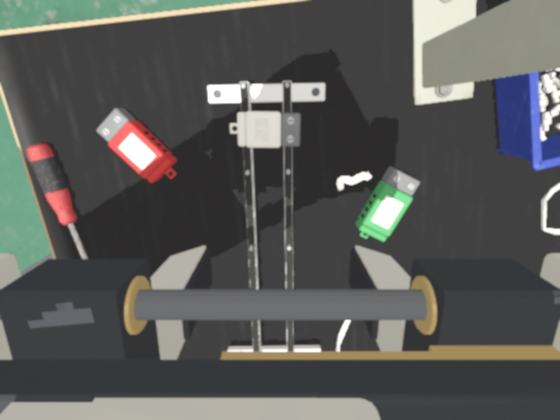

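d4: driver 54 lies at (268,129) px with terminals to the right (+x). The gripper is aligned along its length and the green and red decoys stay clear.

```bash
python3 -c "
from drv import drv
drv('d4','54',(215,95,320,165),58)"; python3 go.py 513.7 394.9 115 1.473
```

```text
54 c 513.8 397.1 top 57.6  L 53.3 W 29.0 yaw rect -0.100 pca -0.102
30.975 [517.2 333.3 216.3] shift [ 0.61  -0.097  1.012] turn [-0.001  0.001 -0.005]
```

>>> {"op": "step_arm", "data": {"targets": [0.78,0.4,-0.06,0.3,0,0,0,0.78,0.625,-0.095,0.6,0,0,0,0.78,0.625,-0.095,0.9,0,0,0,0.78,0.625,-0.095,1,0,0,0,0.78,0.625,-0.095,1,0,0,0,0.78,0.625,-0.095,1,0,0,0]}}

```text
time: 31.72
tool_pos: [515.1, 397.1, 118.4]
tcp_rot: [3.139, -0.001, 1.47]
contact_force: [-0.5, 0.5, -0.2]
grip_width: 72.0
finger_force: 0.0
```

```bash
python3 go.py 513.8 396.3 75 1.471
```

```text
31.725 [515.1 397.1 118.4] shift [-0.01  -0.013  0.434] turn [ 0.003 -0.002 -0.001]
```

>>> {"op": "step_arm", "data": {"targets": [0.78,-0.008,-0.012,0.2,0,0,0,0.78,-0.008,-0.012,0.35,0,0,0,0.78,-0.008,-0.012,0.43,0,0,0,0.78,-0.008,-0.012,0.43,0,0,0,0.78,-0.008,-0.012,0.43,0,0,0,0,-0.008,-0.012,0.43,0,0,0,0,-0.008,-0.012,0.43,0,0,0,0,-0.008,-0.012,0.43,0,0,0,0,-0.008,-0.012,0.43,0,0,0]}}

```text
time: 32.85
tool_pos: [512.9, 396.7, 74.0]
tcp_rot: [3.141, -0.0, 1.471]
contact_force: [-0.9, -0.9, 1.9]
grip_width: 53.2
finger_force: 30.0
```

>>> {"op": "step_arm", "data": {"targets": [0,0,0,-0.1,0,0,0,0,0,0,-0.4,0,0,0,0,0,0,-0.7,0,0,0,0,0,0,-1,0,0,0,0,0,0,-1,0,0,0]}}

```text
time: 33.48
tool_pos: [513.9, 397.3, 176.8]
tcp_rot: [3.137, -0.003, 1.471]
contact_force: [-0.4, 0.8, -1.1]
grip_width: 53.4
finger_force: 30.0
```

```bash
python3 go.py 540.8 -193.1 208 1.479
```

```text
33.475 [513.9 397.3 176.8] shift [-5.847  0.857 -0.328] turn [ 0.006 -0.004 -0.01 ]
```

>>> {"op": "step_arm", "data": {"targets": [0,-0.25,0.04,-0.2,0,0,0,0,-0.6,0.09,-0.33,0,0,0,0,-1,0.15,-0.33,0,0,0]}}

```text
time: 33.85
tool_pos: [517.6, 294.9, 206.5]
tcp_rot: [3.141, -0.0, 1.472]
contact_force: [0.4, -0.5, -1.9]
grip_width: 53.2
finger_force: 30.0
```

>>> {"op": "step_arm", "data": {"targets": [0,-0.5,0.07,0,0,0,0,0,-1,0.15,0,0,0,0]}}

```text
time: 34.1
tool_pos: [521.9, 193.1, 205.4]
tcp_rot: [-3.14, 0.001, 1.472]
contact_force: [0.9, -0.5, -1.9]
grip_width: 53.1
finger_force: 30.0
```

>>> {"op": "step_arm", "data": {"targets": [0,-0.5,0.07,0,0,0,0,0,-1,0.15,0,0,0,0]}}

```text
time: 34.35
tool_pos: [526.9, 92.0, 205.6]
tcp_rot: [-3.14, 0.0, 1.471]
contact_force: [0.2, 0.2, -1.2]
grip_width: 53.4
finger_force: 30.0
```

>>> {"op": "step_arm", "data": {"targets": [0,-0.5,0.07,0,0,0,0,0,-1,0.15,0,0,0,0]}}

```text
time: 34.6
tool_pos: [531.9, -8.9, 205.6]
tcp_rot: [-3.14, -0.0, 1.471]
contact_force: [1.3, 0.7, -0.7]
grip_width: 53.4
finger_force: 30.0
```

>>> {"op": "step_arm", "data": {"targets": [0,-0.5,0.07,0,0,0,0,0,-1,0.15,0,0,0,0]}}

```text
time: 34.85
tool_pos: [536.9, -109.8, 205.5]
tcp_rot: [-3.14, -0.0, 1.471]
contact_force: [0.8, -0.6, -1.3]
grip_width: 53.4
finger_force: 30.0
```

>>> {"op": "step_arm", "data": {"targets": [0,-0.4,0.05,0,0,0,-0.01,0,-0.8,0.1,0,0,0,-0.01,0,-0.8,0.1,0,0,0,-0.01,0,-0.8,0.1,0,0,0,-0.01]}}

```text
time: 35.35
tool_pos: [539.0, -188.4, 205.7]
tcp_rot: [-3.14, -0.001, 1.478]
contact_force: [-0.7, -0.1, -0.9]
grip_width: 53.3
finger_force: 30.0
```

```bash
python3 go.py 540.8 -193.1 130 1.479; python3 -c "
from h import *
snap('p54')"
```

```text
35.35 [ 539.  -188.4  205.7] shift [-0.046  0.023  0.757] turn [-0.002 -0.001 -0.001]
35.35 [ 539.  -188.4  205.7] [-3.140e+00 -1.000e-03  1.478e+00] [-0.47  0.47  1.46  0.    1.22 -0.38]
```

View pics/p54.png

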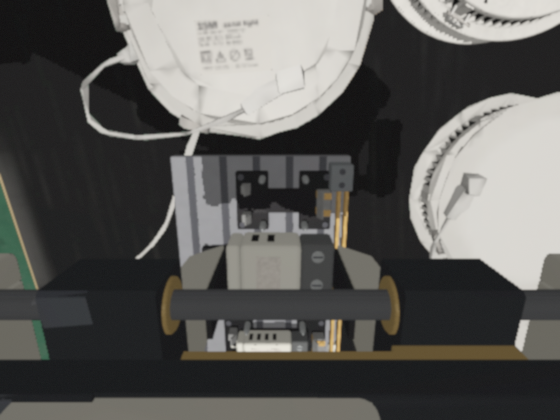

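p54: driver 54 is held level (columns 228–333, terminals right towards the brass contacts), bay 54 just above it in the picture. I measure its lateral offset in the hand.

```bash
python3 -c "
from h import *
o,c,p,d=load('p54'); P=cloud(c,d); r=P-o['tool_pos']; w=1.479
xp=r[...,0]*np.cos(w)+r[...,1]*np.sin(w); yp=r[...,0]*np.sin(w)-r[...,1]*np.cos(w)
for v in range(228,262,2): print(v,[(round(float(P[v,u,2]),1),round(float(xp[v,u]),1)) for u in (245,270,290,318)])
"
```

```text
228 [(36.5, -30.3), (27.5, -33.4), (28.5, -33.1), (36.8, -30.1)]
230 [(28.9, -35.0), (29.2, -34.9), (29.7, -34.7), (28.8, -35.0)]
232 [(29.3, -37.0), (172.3, 15.4), (171.9, 15.2), (28.9, -37.1)]
234 [(174.5, 15.1), (176.2, 15.7), (174.6, 15.1), (171.7, 14.0)]
236 [(176.1, 14.5), (178.6, 15.5), (177.3, 15.0), (174.8, 14.1)]
238 [(179.5, 14.7), (181.4, 15.5), (179.7, 14.8), (178.7, 14.4)]
240 [(182.2, 14.7), (184.0, 15.4), (183.4, 15.2), (181.0, 14.2)]
242 [(186.4, 15.3), (186.5, 15.3), (186.6, 15.4), (184.0, 14.3)]
244 [(188.2, 15.0), (188.9, 15.2), (188.7, 15.2), (184.7, 13.6)]
246 [(190.3, 14.8), (190.0, 14.7), (189.4, 14.4), (186.3, 13.2)]
248 [(190.3, 13.8), (190.4, 13.8), (190.0, 13.7), (186.0, 12.0)]
250 [(189.7, 12.5), (190.1, 12.7), (190.5, 12.8), (186.1, 10.9)]
252 [(190.3, 11.7), (190.3, 11.7), (191.1, 12.0), (187.3, 10.4)]
254 [(190.4, 10.7), (190.7, 10.8), (191.9, 11.4), (186.9, 9.1)]
256 [(189.5, 9.2), (190.1, 9.5), (190.7, 9.8), (187.3, 8.2)]
258 [(191.0, 8.9), (189.1, 8.0), (190.1, 8.5), (188.1, 7.5)]
260 [(190.6, 7.6), (189.8, 7.2), (190.4, 7.5), (186.3, 5.7)]
```

```bash
python3 -c "
from h import *
o,c,p,d=load('p54'); g=cv2.cvtColor(p,6)
print([int(x) for x in g[172:230,277:291].mean(1)])
P=cloud(c,d)
from bays import cross
gf=cv2.GaussianBlur(g,(3,3),0).astype(float)
E=[]
for u in range(274,294,3):
    a,b=cross(gf[:,u],200,-1),cross(gf[:,u],200,1); q=plane(c,[(u,a),(u,b)],36); E.append([u,a,b,*q[:,0],*q[:,1]])
print(np.round(E,1))
"
```

```text
[80, 80, 80, 80, 80, 80, 80, 80, 81, 80, 80, 80, 80, 80, 78, 69, 48, 28, 22, 23, 23, 23, 24, 24, 23, 24, 24, 24, 23, 24, 24, 26, 29, 32, 37, 41, 48, 54, 59, 73, 106, 130, 140, 141, 141, 139, 139, 140, 140, 141, 141, 141, 141, 140, 141, 140, 140, 140]
[[ 274.   187.8  211.3  534.1  531.9 -178.8 -201.4]
 [ 277.   187.8  211.3  536.9  534.7 -179.  -201.7]
 [ 280.   187.8  211.3  539.6  537.5 -179.3 -201.9]
 [ 283.   187.8  211.3  542.4  540.4 -179.6 -202.2]
 [ 286.   187.7  211.   545.2  543.2 -179.7 -202.1]
 [ 289.   187.6  211.   548.   546.1 -179.9 -202.4]
 [ 292.   187.7  211.4  550.7  548.9 -180.2 -203.1]]
```

The tool-x hand-eye bias is about 2.3 mm (both the bay and the driver read 2.2 mm higher in y at this yaw), so a lengthwise centred grip needs the bay's x from this view too.

```bash
python3 -c "
from h import *
o,c,p,d=load('p54'); g=cv2.cvtColor(p,6)
print('cont',[int(x) for x in g[196:210,305:325].mean(0)])
print('pegs',[int(x) for x in np.percentile(g[175:222,236:262],90,axis=0)])
P=cloud(c,d); 
for v in (180,186,190,194,200,206,210,216,220): print(v,[int(z) if z<90 else 0 for z in P[v,234:336:3,2]])
print(plane(c,[(250,200),(315,200)],36).round(1))
cv2.imwrite('pics/c54.png',cv2.resize(p[150:240,210:360],None,fx=5,fy=5,interpolation=3))
"
```

```text
cont [23, 23, 24, 23, 24, 23, 23, 24, 24, 28, 44, 66, 80, 83, 84, 83, 83, 86, 91, 96]
pegs [137, 97, 65, 59, 65, 97, 135, 153, 149, 131, 108, 103, 104, 104, 97, 75, 55, 57, 59, 61, 60, 60, 60, 72, 86, 92]
180 [27, 36, 35, 36, 37, 36, 34, 36, 36, 53, 51, 36, 28, 28, 27, 29, 28, 28, 28, 29, 27, 29, 35, 49, 52, 50, 36, 36, 0, 35, 36, 36, 44, 48]
186 [27, 35, 37, 48, 53, 49, 35, 35, 36, 36, 35, 36, 29, 29, 28, 28, 28, 28, 28, 28, 27, 28, 37, 36, 35, 35, 36, 36, 37, 36, 36, 36, 45, 0]
190 [28, 35, 37, 48, 54, 49, 37, 36, 37, 36, 37, 37, 35, 36, 35, 36, 37, 0, 36, 35, 0, 37, 36, 35, 36, 36, 37, 36, 41, 43, 44, 43, 43, 48]
194 [28, 35, 35, 35, 54, 49, 37, 36, 36, 36, 37, 35, 37, 37, 36, 35, 36, 37, 36, 36, 37, 37, 36, 35, 36, 37, 35, 36, 50, 53, 55, 51, 49, 29]
200 [28, 37, 37, 36, 35, 35, 36, 36, 36, 37, 37, 35, 36, 36, 37, 35, 37, 35, 36, 34, 38, 36, 37, 36, 36, 37, 36, 37, 49, 53, 49, 48, 49, 27]
206 [29, 35, 36, 37, 37, 37, 37, 37, 36, 37, 37, 37, 36, 35, 37, 36, 35, 37, 36, 36, 36, 36, 36, 36, 35, 35, 36, 37, 49, 54, 48, 49, 49, 27]
210 [27, 35, 36, 35, 37, 36, 37, 35, 37, 36, 35, 36, 36, 35, 37, 34, 35, 36, 35, 36, 37, 36, 35, 37, 36, 36, 36, 36, 49, 53, 50, 48, 48, 29]
216 [28, 35, 35, 48, 53, 51, 37, 38, 37, 36, 36, 36, 28, 28, 29, 28, 27, 29, 26, 27, 28, 29, 36, 36, 35, 36, 36, 36, 48, 54, 49, 47, 37, 27]
220 [28, 28, 37, 47, 54, 50, 36, 36, 36, 36, 37, 36, 28, 29, 27, 28, 27, 28, 28, 27, 28, 28, 37, 36, 35, 36, 37, 35, 36, 36, 35, 37, 35, 28]
[[ 510.5 -188.4   36. ]
 [ 571.3 -193.9   36. ]]
```

View pics/c54.png

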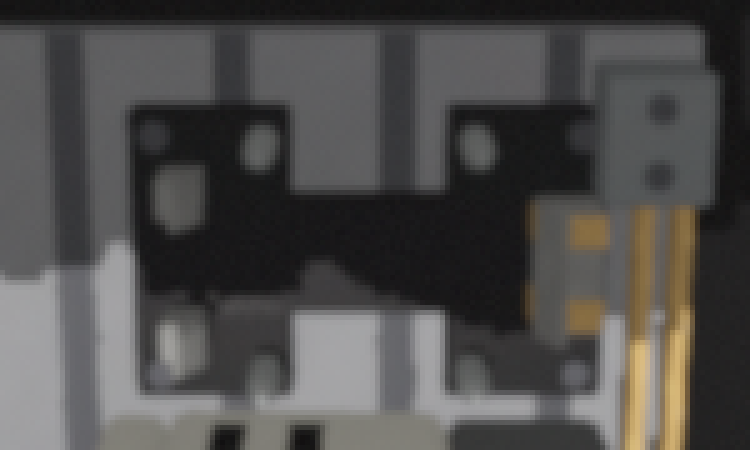

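```bash
python3 -c "
from h import *
o,c,p,d=load('p54'); g=cv2.cvtColor(p,6)
print([int(x) for x in g[252:258,222:236].mean(0)],[int(x) for x in g[252:258,326:342].mean(0)])
P=cloud(c,d); print(P[255,222:236,2].round(0),P[255,326:342,2].round(0))
print(plane(c,[(228,255),(333,255)],[190,186]).round(1), o['tool_pos'])
"; python3 go.py 540.3 -191.0 82.5 1.479
```

```text
[40, 27, 28, 58, 106, 135, 144, 147, 148, 149, 148, 149, 148, 148] [68, 68, 67, 67, 67, 66, 63, 52, 36, 25, 24, 27, 38, 60, 85, 103]
[190. 190. 190. 190. 189. 188. 188. 188. 189. 189. 189. 189. 189. 188.] [186. 186. 187. 187. 187. 186. 186. 186. 185. 189. 191. 190. 190. 190.
 190. 193.]
[[ 514.8 -176.1  190. ]
 [ 566.  -182.6  186. ]] [ 539.02561428 -188.37990052  205.69993725]
35.4 [ 539.2 -187.9  206. ] shift [-0.03   0.015  1.235] turn [-0.002 -0.001  0.   ]
```

>>> {"op": "step_arm", "data": {"targets": [0,-0.027,0.025,0.2,0,0,0,0,-0.027,0.025,0.5,0,0,0,0,-0.027,0.025,0.8,0,0,0,0,-0.027,0.025,0.95,0,0,0,0,-0.027,0.025,0.95,0,0,0,0,-0.027,0.025,0.95,0,0,0]}}

```text
time: 36.15
tool_pos: [542.5, -191.9, 112.9]
tcp_rot: [3.14, 0.001, 1.479]
contact_force: [0.6, -0.3, -1.1]
grip_width: 53.7
finger_force: 30.0
```

```bash
python3 go.py 541.3 -191.0 82.5 1.479
```

```text
36.15 [ 542.5 -191.9  112.9] shift [ 0.008 -0.014  0.304] turn [0.002 0.001 0.   ]
```

>>> {"op": "step_arm", "data": {"targets": [0,0.007,-0.01,0.1,0,0,0,0,0.007,-0.01,0.2,0,0,0,0,0.007,-0.01,0.27,0,0,0,0,0.007,-0.01,0.27,0,0,0,0,0.007,-0.01,0.27,0,0,0]}}

```text
time: 36.78
tool_pos: [541.0, -191.3, 84.8]
tcp_rot: [3.141, 0.0, 1.479]
contact_force: [-0.3, 0.2, -1.3]
grip_width: 53.1
finger_force: 30.0
```

```bash
python3 go.py 541.3 -191.0 82.5 1.479
```

```text
36.775 [ 541.  -191.3   84.8] shift [0.003 0.003 0.023] turn [ 0.  0. -0.]
```

>>> {"op": "step_arm", "data": {"targets": [0,0.003,0.003,0.015,0,0,0,0,0.003,0.003,0.03,0,0,0,0,0.003,0.003,0.03,0,0,0,0,0.003,0.003,0.03,0,0,0]}}

```text
time: 37.28
tool_pos: [541.2, -190.9, 81.8]
tcp_rot: [3.142, 0.0, 1.479]
contact_force: [0.3, 0.3, -1.1]
grip_width: 53.2
finger_force: 30.0
```

>>> {"op": "step_arm", "data": {"targets": [0.72,0,0,0,0,0,0,0.72,0,0,0,0,0,0,0.72,0,0,0,0,0,0,0.72,0,0,-0.3,0,0,0,0.72,0,0,-0.8,0,0,0,0.72,0,0,-1,0,0,0]}}

```text
time: 38.02
tool_pos: [542.2, -191.3, 184.8]
tcp_rot: [3.137, 0.002, 1.479]
contact_force: [0.4, -0.2, -0.2]
grip_width: 65.8
finger_force: 0.0
```

>>> {"op": "step_arm", "data": {"targets": [0.72,-0.5,0,-0.3,0,0,0,0.72,-1,0,-0.4,0,0,0,0.72,-1,0,-0.4,0,0,0,0.72,-1,0,-0.4,0,0,0]}}

```text
time: 38.52
tool_pos: [531.7, -289.9, 221.2]
tcp_rot: [-3.141, -0.001, 1.478]
contact_force: [-0.1, 1.0, 0.2]
grip_width: 66.4
finger_force: 0.0
```

```bash
python3 -c "
from h import *
from drv import drv
o,p,d=snap('q54'); P=cloud(cam('wrist',o),d)
m=(abs(P[...,0]-541)<25)&(abs(P[...,1]+191)<12); v,u=np.where(m); print(u.min(),u.max(),v.min(),v.max())
drv('q54','54',(max(u.min()-20,0),max(v.min()-20,0),u.max()+20,v.max()+15),58)
cv2.imwrite('pics/q54c.png',p)"
```

```text
38.525 [ 531.7 -289.9  221.2] [-3.141e+00 -1.000e-03  1.478e+00] [-0.63  0.51  1.34  0.    1.29 -0.53]
249 310 66 102
54 c 541.6 -190.8 top 57.6  L 53.3 W 29.8 yaw rect -0.092 pca -0.104
```

View pics/q54c.png

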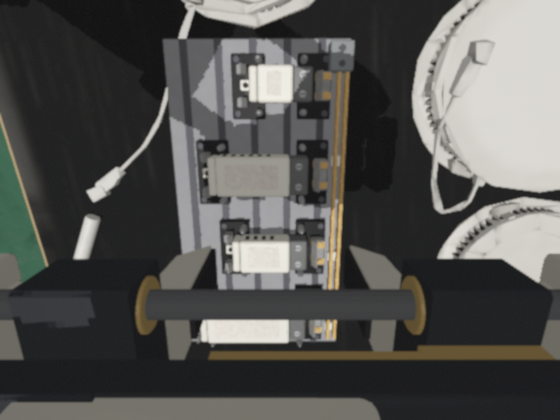

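q54: all four drivers sit in their bays with terminals to the brass contacts. Driver 54 is at (270,84) px, measured at (541.6, -190.8), top 57.6, flat. The gripper is clear, so I hand in.

```bash
python3 -c "
from plant import bot
print(bot.close_job())"
```

```text
the job is handed in; nothing more can be done
None
```

All four LED drivers are in their own bays, lying flat with the terminal ends at the brass contacts; the multimeter and squeeze bottle were not touched, and the job was handed in at about 38.5 s of the 102 s.

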